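# Set a light-sensor goniometer to 40 degrees under the next LED

## Robot

A 6-joint arm with a two-finger parallel gripper is mounted at the origin on a cart in front of the work surface, level with it; the furniture and walls round the work are solid. World frame = base frame: x ahead of the robot, y to its left, z up, the work surface at z = 0. Lengths are in mm, angles in degrees, forces in N, time in s.
With the tool pointing down it reaches from about 350 to 850 mm from the base axis. Payload 8.1 kg.
Tool frame: the origin (TCP) lies on the centre line of the jaws, within the pads' length; the fingertips stand 11 mm ahead of it and the grasp point (between the pads) lies 8 mm behind it; z points along the fingers, y is the direction in which the jaws open and shut (so a half turn about z gives the same grasp; the last joint's range is limited). The gripper opens to 85 mm and grips with 20 to 120 N. Pads are 22 mm wide; open, the fingers measure 114 mm over their backs; the gripper's body (76 mm by 85 mm) begins 54 mm behind the grasp point. The pads swing forward as they close: fully open they stand 13 mm farther back than shut.
Start: joints at [62.544, 7.471, 85.268, -0, 87.261, -4.893], TCP at [230.2, 554.088, 242.292] pointing down, gripper open.
Joint ranges: [-169.43, 169.43], [-51.17, 129.36], [1.28, 143.12], [-76.62, 256.62], [0, 156.53], [-152.29, 152.29]. Speed limits (degrees/s): [136.94, 136.94, 159.86, 180, 180, 180].

## Interface

Orientations are given as [roll, pitch, yaw] about the fixed x, y, z axes, in that order (R = Rz(yaw) Ry(pitch) Rx(roll)).
In Python, from bench import telemetry, viewer, r gives the robot as it stands.
- The arm moves only by the shell command python3 -m inch 'ROWS' [FORCE]. ROWS is JSON, a list of rows, each a list of 3 entries, a list of its own where there are three numbers: the shift along the tool's x, y, z in cm, then the turn, a rotation vector about the tool's x, y, z in rad, then the opening, from 0 (shut) to 1 (fully open). A call has 1 to 20 rows; each row is the pose to reach, as a shift and turn from the pose commanded when the call began, along the tool's axes at that moment; what a row does not reach only later rows make up. A row lasts 1/10 s, in which the tool goes at most 50 mm and 8.59 degrees, less where a joint would pass 70% of its speed; a pose out of reach is approached as far as the arm can. A call with a gripper value outside its range is refused whole. The fingers move at their own pace and stop on an object; FORCE is the grip in N (left out, the last holds). Time passes only in rows, so rows that repeat a pose let the fingers close. It gives the time, the measured TCP pose, the force and the opening at its end, in the units of the state.
- telemetry.sense(): the state, without advancing time (a new reading comes with each control period).
- viewer.snapshot(name): name is "scene" or "top" or "wrist"; returns the picture (420x560x3 uint8, red, green, blue); there is no depth.
- viewer.camera_model(name): a dict with "fx", "fy", "cx", "cy" (pixels), "cam_to_world" (4x4, takes a point from camera to world coordinates); the wrist camera has in their place "mount" (4x4, takes a point from camera to tool coordinates, whose origin is the TCP and whose axes are the flange's). Camera axes: x right, y down, z forward; pixel columns grow to the right and rows downward; lengths in mm; the calibration is good to about 2 mm. A picture is of the moment at which its call begins: read the wrist's pose just before it. camera_model takes no time and is no camera call.
- r.hand_in(): hands the job in, once; it reports no verdict.
The state is a dict: "time": time; "joint_pos": joint angles; "qd": joint speeds; "joint_efforts": joint torques, N m; "tool_pos": TCP position; "tcp_rot": TCP orientation; "ft_force": force on the tool from outside, world axes, zero at the start; "wrist_torque": the same for the moment, N m; "finger_gap": finger opening in mm.
Only numpy, scipy, OpenCV 4.12 (cv2) and the standard library are available. Lean on these libraries where they do the work, as an engineer would, in place of code of your own. Each camera call takes 0.05 s, during which the arm holds its last target.

## Task

Set up the next point of the light-sensor test: lift the rotary stage by its black rib, never by the dial, and seat it flat on the test plate between the locating pins, dial end beside the LED turret. Let go, then turn the dial by its blue sensor holder until the scale reads 40 against the red index line, and click the turret on from the green LED to the blue one, so that blue faces the dial. Do not shove the pliers about.

Things in the scene. Friction and masses are not known exactly. Their poses are not given: they have to be found in the camera images.
- rotary_stage: Loose rotary stage, 156 x 74 mm base 10 mm thick, 64 mm high, 0.52 kg (x 0.8 to 1.3, hidden). Origin: centre of underside; z up, x from junction box to dial. Along x: grey box (-76..-49 mm, 60 wide, posts to z 59 mm), black carrying rib (-50..-12, 28 wide, z 10..44), index block with red line (to -3), dial housing 68 diameter at +30. Starts upright on the bench, within 0.35 rad of the plate's yaw.
- rib_grip (a point): Grip point of the black rib: stage-local x -29 mm, y 0, z 32 mm. Grip across its 28 mm width (fingers close along the stage's y). The base's top is 22 mm below this point; there is room along x for a finger up to 40 mm wide.
- stage_dial (a point): Point on the dial's axis at the level of the stage's underside (stage-local x +30 mm). When seated it coincides with nest_dial.
- dial (a joint): Reading of the dial at the red index line, rad (40 degrees = 0.698). 66 mm light disc graduated 0 to 180: short ticks every 5 degrees, longer every 10, longest every 30, zero tick red. The reading grows as the dial turns clockwise seen from above. Stays where left (friction 0.035 N m); starts between 110 and 170 degrees; stops just beyond 0 and 180.
- dial_grip (a point): On the dial's axis, 54 mm above the stage's underside: grip point of the blue sensor holder, a block 16 mm thick, 42 long, standing 32 to 64 mm above the underside. The point turns with the dial: its y runs along the 42 mm (lens at the -y end), x across the 16 mm (fingers close along x). The dial's face is 22 mm below this point.
- test_plate: Black plate 182 x 180 x 8 mm, fixed to the bench. Origin: centre of underside, z up. Eight 8 mm steel pins, 12 mm high with tapered tips, frame the seat (156 mm along x, 74 along y, centre at x 0, y +37 mm) with 1.5 mm play on every side; the stage sits with its x along the plate's x. LED turret axis at x +30, y -55 mm; its foot is 62 mm wide, with a detent plunger along +x.
- nest_centre (a point): Centre of the seat on the plate's upper face, 8 mm above the bench: where the stage's origin comes to lie.
- nest_dial (a point): Point of the plate's upper face over which the dial's axis stands when the stage is seated (30 mm from nest_centre along the plate's x).
- turret (a joint): Angle of the LED turret, rad; grows clockwise seen from above. Spring detents at 0 (red LED faces the dial), 1.047 (green), 2.094 (blue), 3.142 (white). Peak detent torque about 0.06 N m; released within some 20 degrees of a detent it snaps in. Starts at green.
- turret_grip (a point): On the turret's axis, 88 mm above the bench: grip point of the hexagonal head, 50 mm across flats, 66 to 96 mm above the bench, with a 38 mm disc on it to 98 mm. The point turns with the turret: a pair of flats faces its +y and -y, the others are 60 and 120 degrees round. Below is a round 54 mm skirt with the LEDs; dots of their colours are on the top face.
- pliers: Blue-handled pliers, 148 x 53 x 13 mm, lying behind the work: a bystander. Origin: centre of the underside.

How it is judged:
By the outcome, as a careful person would: the job done as asked, in the order asked, and still so for the second after the job is handed in, with the robot touching nothing.
It also fails if it takes over 72 s, if anything falls off the work surface, if the arm or the gripper's body presses on something with over 40 N, if the wrist force passes 120 N, or if a joint passes its speed limit or range.

## Working session

There is one attempt and no reset: what is moved stays moved. The work goes in short steps, Python scripts to look and compute and a shell command to move; the robot and the scene stay as the last step left them, time stands still between calls to the robot, and variables do not carry over. Pictures are saved under pics/ and viewed, and the job is handed in when it is done.

```bash
ls; mkdir -p pics; python3 - <<'E'
from bench import telemetry, viewer, r
import cv2,json
for n in ("scene","top","wrist"):
    s=telemetry.sense()
    im=viewer.snapshot(n); cv2.imwrite(f"pics/{n}0.png",cv2.cvtColor(im,cv2.COLOR_RGB2BGR))
    m=viewer.camera_model(n); print(n,{k:(v.tolist() if hasattr(v,'tolist') else v) for k,v in m.items()})
print(telemetry.sense())
E
```

```text
pics
scene {'fx': 391.4022287293882, 'fy': 391.4022287293882, 'cx': 282.3715854932859, 'cy': 207.54370182955634, 'cam_to_world': [[0.7099395980654584, -0.5231001359978493, 0.47154216653199404, 194.53650590730086], [-0.7042146041959744, -0.5350952208669804, 0.46664214966334183, -346.6205762589814], [0.008219387797308894, -0.6633546203384348, -0.7482600412556377, 720.1459297301684], [0.0, 0.0, 0.0, 1.0]]}
top {'fx': 433.82149292331115, 'fy': 433.82149292331115, 'cx': 278.175292079623, 'cy': 208.7793173555067, 'cam_to_world': [[0.009272907303434877, -0.9909661158282339, 0.13379151867904612, 494.2949306466723], [-0.9999512135892918, -0.009644873839930318, -0.0021323343815447854, 37.12414815424775], [0.0034034734382385285, -0.13376521853200654, -0.99100720616938, 913.0390250983454], [0.0, 0.0, 0.0, 1.0]]}
wrist {'fx': 329.02080383235597, 'fy': 329.02080383235597, 'cx': 281.84270381960897, 'cy': 206.11398945308954, 'mount': [[0.0006057122886864255, -0.9538200545906377, -0.30037798949545863, 76.85615022581727], [0.9999996397258631, 0.0003991075261858842, 0.0007491737607933149, 1.5780856816485223], [-0.0005946938411095044, -0.3003783350607914, 0.9538199526982752, -131.33991000593488], [0.0, 0.0, 0.0, 1.0]]}
{'time': 0.15, 'joint_pos': array([ 6.25466651e+01,  7.50319579e+00,  8.53153543e+01,  4.62714791e-04,
        8.72615783e+01, -4.89209506e+00]), 'qd': array([ 0.03342336, -0.08445313, -0.02602358, -0.04068057,  0.10263897,
       -0.14152405]), 'joint_efforts': array([ 1.34889509e-03, -5.70063114e+01, -5.01162136e+01, -3.01649088e-04,
        9.53110663e-03, -8.71851967e-05]), 'tool_pos': array([229.98220594, 553.73443449, 241.50206014]), 'tcp_rot': array([-1.79920203e+02, -7.29377608e-03,  1.57438733e+02]), 'ft_force': array([-0.60312023, -1.04758141,  0.47514735]), 'wrist_torque': array([-0.04014008, -0.02609852, -0.01184043]), 'finger_gap': 85.09172875463364}
```

View pics/scene0.png

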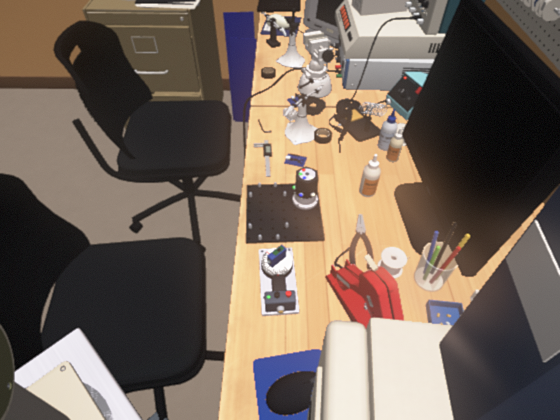

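View pics/top0.png

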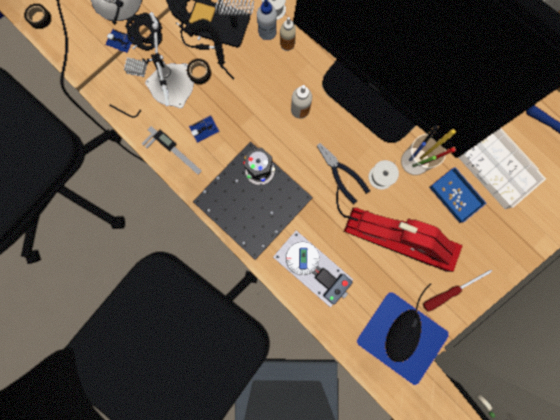

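```bash
python3 - <<'E'
import cv2
im=cv2.imread("pics/top0.png")
cv2.imwrite("pics/t0a.png",cv2.resize(im[135:265,185:320],None,fx=4.4,fy=4.4,interpolation=cv2.INTER_CUBIC))
cv2.imwrite("pics/t0b.png",cv2.resize(im[225:315,265:365],None,fx=6,fy=6,interpolation=cv2.INTER_CUBIC))
E
```

```text
(no output)
```

View pics/t0a.png

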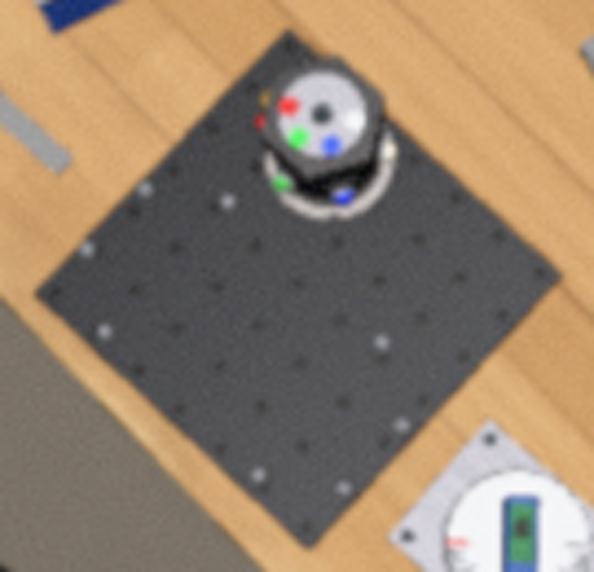

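View pics/t0b.png

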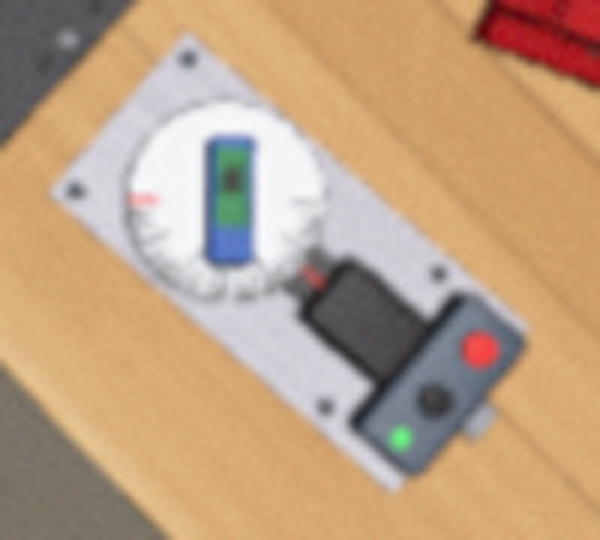

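View pics/wrist0.png

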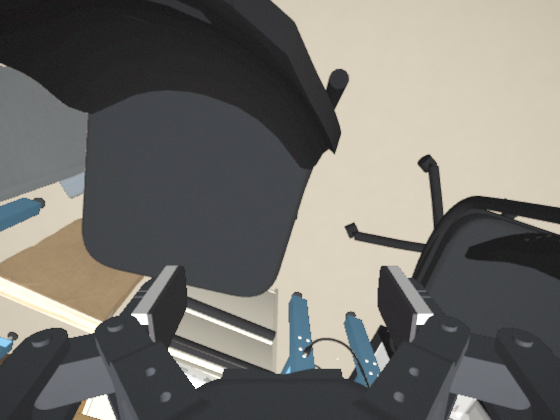

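```bash
cat > h.py <<'E'
from bench import telemetry, viewer, r
import numpy as np, cv2
from scipy.spatial.transform import Rotation as R
def T_tool(s):
    T=np.eye(4); T[:3,:3]=R.from_euler('xyz',s['tcp_rot'],degrees=True).as_matrix(); T[:3,3]=s['tool_pos']; return T
def snap(name,out):
    s=telemetry.sense(); im=viewer.snapshot(name); cv2.imwrite(f"pics/{out}.png",cv2.cvtColor(im,cv2.COLOR_RGB2BGR))
    m=viewer.camera_model(name)
    C=np.array(m['cam_to_world']) if 'cam_to_world' in m else T_tool(s)@np.array(m['mount'])
    np.savez(f"pics/{out}.npz",C=C,K=[m['fx'],m['fy'],m['cx'],m['cy']]); return s
def crop(out,new,r0,r1,c0,c1,f):
    im=cv2.imread(f"pics/{out}.png"); cv2.imwrite(f"pics/{new}.png",cv2.resize(im[r0:r1,c0:c1],None,fx=f,fy=f,interpolation=cv2.INTER_CUBIC))
def full(p,r0,c0,f): p=np.asarray(p,float); return (p+.5)/f-.5+[c0,r0]
def unproj(out,uv,z):
    d=np.load(f"pics/{out}.npz"); C=d['C'];fx,fy,cx,cy=d['K']; uv=np.atleast_2d(uv)
    v=np.c_[(uv[:,0]-cx)/fx,(uv[:,1]-cy)/fy,np.ones(len(uv))]@C[:3,:3].T
    z=np.broadcast_to(z,(len(uv),)); t=(z-C[2,3])/v[:,2]; return C[:3,3]+v*t[:,None]
def proj(out,P):
    d=np.load(f"pics/{out}.npz"); C=d['C'];fx,fy,cx,cy=d['K']; p=(np.atleast_2d(P)-C[:3,3])@C[:3,:3]
    return np.c_[fx*p[:,0]/p[:,2]+cx,fy*p[:,1]/p[:,2]+cy]
def fit(local,world):  # 2d rigid local->world
    l=np.asarray(local,float)[:,:2];w=np.asarray(world)[:,:2];a=l-l.mean(0);b=w-w.mean(0)
    th=np.arctan2((a[:,0]*b[:,1]-a[:,1]*b[:,0]).sum(),(a*b).sum())
    M=np.array([[np.cos(th),-np.sin(th)],[np.sin(th),np.cos(th)]]); t=w.mean(0)-M@l.mean(0)
    return np.degrees(th),t,np.round(w-(l@M.T+t),1)
def tool_delta(P,Rw=None,s=None):
    """target TCP world -> shift in tool axes cm and rotvec"""
    s=s or telemetry.sense(); T=T_tool(s); d=T[:3,:3].T@(np.asarray(P)-T[:3,3])/10
    rv=None if Rw is None else R.from_matrix(T[:3,:3].T@Rw).as_rotvec()
    return d,rv
def down(yaw): return R.from_euler('xyz',[180,0,yaw],degrees=True).as_matrix()
E
python3 - <<'E'
from h import *
m=viewer.camera_model("top"); np.savez("pics/top0.npz",C=np.array(m['cam_to_world']),K=[m['fx'],m['fy'],m['cx'],m['cy']])
uv=full([(290,30),(37,293),(308,548),(562,275)],135,185,4.4)
print(fit([(91,-90),(91,90),(-91,90),(-91,-90)],unproj("top0",uv,8)))
# stage
uv=full([(187,33),(52,190),(400,490)],225,265,6)
print(fit([(78,-37),(78,37),(-78,37)],unproj("top0",uv,10)))
print(unproj("top0",full([(227,200)],225,265,6),32))
E
```

```text
(np.float64(47.75008744450213), array([636.38940538,  89.27046922]), array([[-2.2, -0.1],
       [-0.1, -2.3],
       [ 2.1,  0.6],
       [ 0.2,  1.8]]))
(np.float64(50.259716078358984), array([494.64617378, -38.66903038]), array([[-1.3,  0.4],
       [ 0.9, -0.5],
       [ 0.4,  0.1]]))
[[513.62114736 -14.63698713  32.        ]]
```

```bash
python3 - <<'E'
from h import *
print(tool_delta([606,56,220],down(48)))
E
```

```text
(array([-53.82101422, -31.53453863,   2.18727554]), array([-1.06266142e-03,  1.24407656e-03,  1.91006595e+00]))
```

```bash
python3 -m inch '[[[-53.8,-31.5,2.2],[0,0,1.91],1],[[-53.8,-31.5,2.2],[0,0,1.91],1],[[-53.8,-31.5,2.2],[0,0,1.91],1],[[-53.8,-31.5,2.2],[0,0,1.91],1],[[-53.8,-31.5,2.2],[0,0,1.91],1],[[-53.8,-31.5,2.2],[0,0,1.91],1],[[-53.8,-31.5,2.2],[0,0,1.91],1],[[-53.8,-31.5,2.2],[0,0,1.91],1],[[-53.8,-31.5,2.2],[0,0,1.91],1],[[-53.8,-31.5,2.2],[0,0,1.91],1],[[-53.8,-31.5,2.2],[0,0,1.91],1],[[-53.8,-31.5,2.2],[0,0,1.91],1],[[-53.8,-31.5,2.2],[0,0,1.91],1],[[-53.8,-31.5,2.2],[0,0,1.91],1],[[-53.8,-31.5,2.2],[0,0,1.91],1],[[-53.8,-31.5,2.2],[0,0,1.91],1],[[-53.8,-31.5,2.2],[0,0,1.91],1],[[-53.8,-31.5,2.2],[0,0,1.91],1]]' && python3 - <<'E'
from h import *
s=snap("wrist","w1"); print(s['tool_pos'],s['tcp_rot'],np.abs(s['qd']).max(),s['ft_force'])
crop("w1","w1b",0,300,0,560,1.4)
E
```

```text
time: 1.95
tool_pos: [605.8, 57.9, 220.6]
tcp_rot: [180.0, -0.0, 48.1]
ft_force: [0.0, -0.1, -0.1]
finger_gap: 85.4
[605.7946216   57.85429078 220.58936552] [ 1.79987710e+02 -1.62461290e-02  4.81264032e+01] 0.3219687678265368 [ 0.0189539  -0.08084757 -0.05899596]
```

View pics/w1b.png

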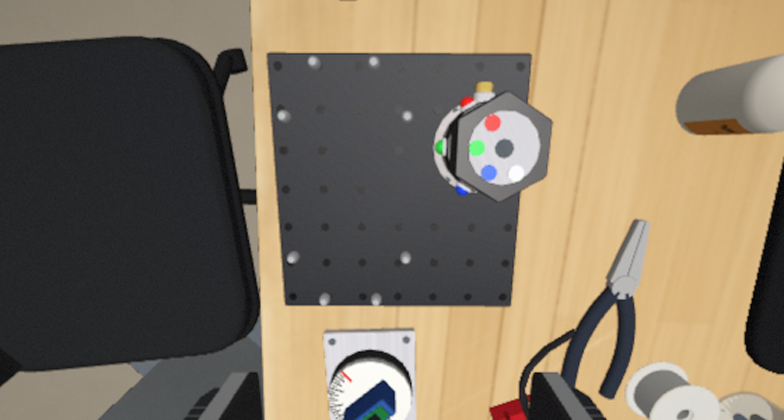

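```bash
python3 - <<'E'
from h import *
crop("w1","w1c",25,225,185,385,3)
E
```

```text
(no output)
```

View pics/w1c.png

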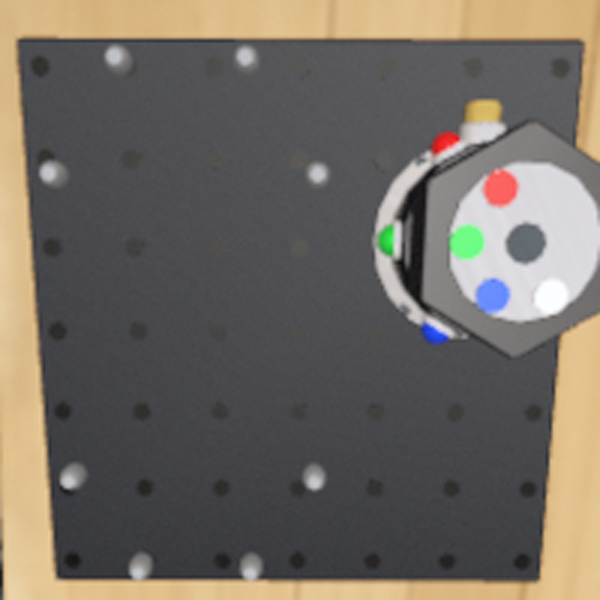

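```bash
python3 - <<'E'
from h import *
f=lambda p: full(p,25,185,3)
w=unproj("w1",f([(18,40),(582,41),(540,580),(57,578)]),8)
th,t,res=fit([(91,90),(91,-90),(-91,-90),(-91,90)],w);print(th,t,res.tolist())
def loc(w,th,t):
    c,s=np.cos(np.radians(th)),np.sin(np.radians(th)); return (np.asarray(w)[:,:2]-t)@np.array([[c,-s],[s,c]])
pins=unproj("w1",f([(117,57),(246,57),(52,173),(317,173),(73,475),(314,474),(141,564),(251,564)]),20)
print(loc(pins,th,t).round(1))
print(loc(unproj("w1",f([(527,243)]),98),th,t), loc(unproj("top0",full([(322,115)],135,185,4.4),98),th,t))
E
```

```text
48.06311242760653 [638.5267225   91.22517619] [[0.0, -1.6], [-1.8, 0.0], [0.1, 1.2], [1.7, 0.4]]
[[ 83.1  56.1]
 [ 83.2  16.7]
 [ 49.9  78.2]
 [ 50.1  -5.3]
 [-47.7  77.9]
 [-47.2  -5.2]
 [-80.   55.9]
 [-80.   16.9]]
[[ 29.62255308 -55.22303835]] [[ 27.47789695 -54.19067616]]
```

```bash
python3 - <<'E'
from h import *
print(tool_delta([491.5,-96.5,212.6],down(50.2)))
E
```

```text
(array([-19.11540964,   1.78580733,   0.79258316]), array([ 0.00020818, -0.00024459, -0.03655679]))
```

```bash
python3 -m inch '[[[-19.1,1.8,0.8],[0,0,-0.036],1],[[-19.1,1.8,0.8],[0,0,-0.036],1],[[-19.1,1.8,0.8],[0,0,-0.036],1],[[-19.1,1.8,0.8],[0,0,-0.036],1],[[-19.1,1.8,0.8],[0,0,-0.036],1],[[-19.1,1.8,0.8],[0,0,-0.036],1],[[-19.1,1.8,0.8],[0,0,-0.036],1],[[-19.1,1.8,0.8],[0,0,-0.036],1]]' && python3 - <<'E'
from h import *
s=snap("wrist","w2"); print(s['tool_pos'],s['tcp_rot'],np.abs(s['qd']).max())
crop("w2","w2b",25,225,185,385,3)
E
```

```text
time: 2.8
tool_pos: [492.4, -96.2, 212.5]
tcp_rot: [180.0, -0.0, 50.2]
ft_force: [-0.1, 0.8, 0.3]
finger_gap: 85.5
[492.40345172 -96.21559485 212.46444093] [ 1.79985256e+02 -2.28113277e-02  5.01642327e+01] 0.21213387258422176
```

View pics/w2b.png

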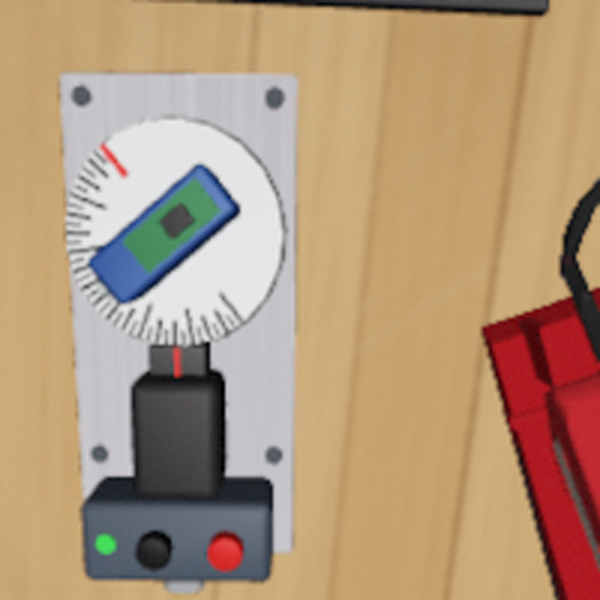

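```bash
cat > cal.py <<'E'
from h import *
from scipy.optimize import least_squares
f=lambda p: full(p,25,185,3)
A=f([(18,40),(582,41),(540,580),(57,578)]); Al=np.array([(91,90,8),(91,-90,8),(-91,-90,8),(-91,90,8)],float)
B=f([(117,57),(246,57),(52,173),(317,173),(73,475),(314,474)]); Bl=np.array([(83.5,57,20),(83.5,17,20),(50,79.5,20),(50,-5.5,20),(-50,79.5,20),(-50,-5.5,20)])
S=f([(60,74),(297,76),(291,552)]); Sl=np.array([(78,37,10),(78,-37,10),(-78,-37,10)],float)
H=f([(527,243)]);Hl=np.array([[30,-55,98.]])
K=np.load("pics/w1.npz")['K']; C1=np.load("pics/w1.npz")['C']; C2=np.load("pics/w2.npz")['C']
M=np.array(viewer.camera_model("wrist")['mount']); T1=C1@np.linalg.inv(M);T2=C2@np.linalg.inv(M)
def pr(T,q,P):
    D=np.eye(4);D[:3,:3]=R.from_rotvec(q[3:6]).as_matrix();D[:3,3]=q[:3]
    C=T@M@D; p=(P-C[:3,3])@C[:3,:3]; return np.c_[K[0]*p[:,0]/p[:,2]+K[2],K[1]*p[:,1]/p[:,2]+K[3]]
def W(p,L):
    c,s=np.cos(p[2]),np.sin(p[2]); return np.c_[L[:,0]*c-L[:,1]*s+p[0],L[:,0]*s+L[:,1]*c+p[1],L[:,2]]
def fun(v):
    pl,st,q,pm=v[:3],v[3:6],v[6:12],v[12:14]
    B2=Bl.copy(); B2[:2,1]=37+np.array([1,-1])*pm[0]; B2[2:,0]=np.array([1,1,-1,-1])*pm[1]
    e=[pr(T1,q,W(pl,Al))-A,(pr(T1,q,W(pl,B2))-B)*.7,pr(T1,q,W(pl,Hl))-H,pr(T2,q,W(st,Sl))-S]
    return np.r_[np.concatenate([x.ravel() for x in e])/.4,q[:3]/1.5,q[3:]/np.radians(.4)]
x0=np.r_[638.5,91.2,np.radians(48.06),494,-39,np.radians(50.2),np.zeros(6),20,49]
o=least_squares(fun,x0)
if __name__=="__main__":
    v=o.x; np.set_printoptions(suppress=True,precision=2)
    print("plate",v[:2],np.degrees(v[2]),"stage",v[3:5],np.degrees(v[5]),"cam",v[6:9],np.degrees(v[9:12]),v[12:])
    print((o.fun[:-6]*.4).reshape(-1,2)); J=np.linalg.inv(o.jac.T@o.jac); print(np.sqrt(np.diag(J))[:6])
    print("rib",W(v[3:6],np.array([[-29,0,32.]])),"nest rib",W(v[:3],np.array([[-29,37,40.]])),"nest",W(v[:3],np.array([[0,37,8.],[30,37,8]])))
E
python3 cal.py
```

```text
plate [640.19  89.54] 47.992401004006965 stage [496.38 -37.51] 49.54297310266475 cam [ 0.    1.17 -3.73] [-0.02  0.34  0.11] [19.89 49.44]
[[ 0.01 -0.82]
 [ 0.53 -0.31]
 [-0.32 -0.44]
 [ 0.03  0.12]
 [ 0.11  0.13]
 [ 0.11  0.26]
 [-0.05  0.47]
 [ 0.33  0.69]
 [-0.34  0.54]
 [ 0.3   0.85]
 [-0.49 -0.39]
 [-0.15 -0.21]
 [ 0.03  0.19]
 [ 0.13  0.04]]
[1.81 1.8  0.01 1.82 1.85 0.01]
rib [[477.56 -59.58  32.  ]] nest rib [[593.29  92.75  40.  ]] nest [[612.7  114.3    8.  ]
 [632.78 136.59   8.  ]]
```

```bash
python3 - <<'E'
from h import *
print(tool_delta([477.6,-59.6,100],down(49.54)),tool_delta([477.6,-59.6,26],down(49.54))[0])
E
```

```text
(array([ 1.86762401, -3.47415487, 11.23507243]), array([-2.96001898e-05, -1.60061771e-04,  1.10212539e-02])) [ 1.86643837 -3.47394236 18.63507233]
```

```bash
python3 -m inch '[[[1.87,-3.47,5],[0,0,0.011],1],[[1.87,-3.47,9],[0,0,0.011],1],[[1.87,-3.47,11.5],[0,0,0.011],1],[[1.87,-3.47,13.5],[0,0,0.011],1],[[1.87,-3.47,15.5],[0,0,0.011],1],[[1.87,-3.47,17.5],[0,0,0.011],1],[[1.87,-3.47,18.6],[0,0,0.011],1],[[1.87,-3.47,18.6],[0,0,0.011],1],[[1.87,-3.47,18.6],[0,0,0.011],1],[[1.87,-3.47,18.6],[0,0,0.011],1]]' && python3 - <<'E'
from h import *
s=snap("wrist","w3")
s=snap("scene","s3")
crop("s3","s3b",180,340,200,400,4)
E
```

```text
time: 3.85
tool_pos: [478.2, -60.7, 27.5]
tcp_rot: [179.9, -0.1, 49.4]
ft_force: [0.5, -0.2, -0.5]
finger_gap: 85.7
```

View pics/w3.png

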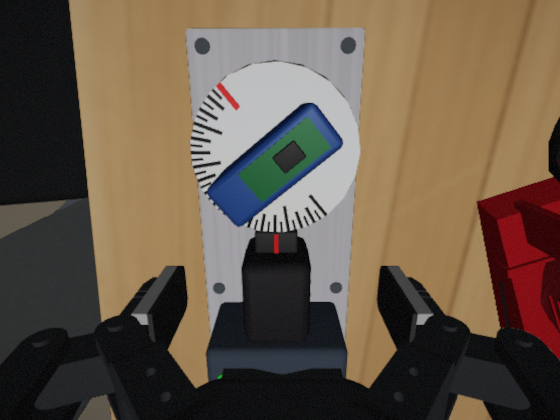

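View pics/s3b.png

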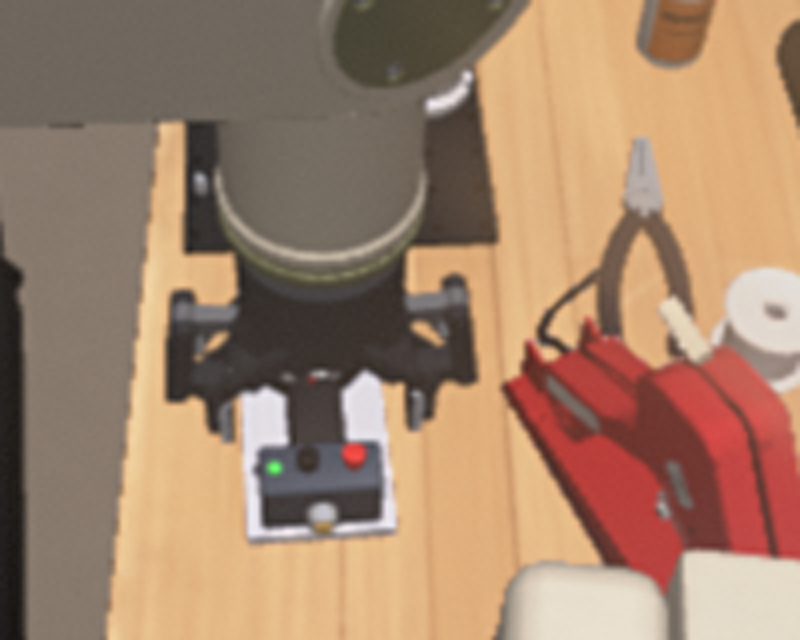

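```bash
python3 -m inch '[[[0,0,0],[0,0,0],0.3],[[0,0,0],[0,0,0],0.25],[[0,0,0],[0,0,0],0.2],[[0,0,0],[0,0,0],0.1],[[0,0,0],[0,0,0],0],[[0,0,0],[0,0,0],0],[[0,0,0],[0,0,0],0],[[0,0,0],[0,0,0],0],[[0,0,0],[0,0,0],0]]' 60 && python3 - <<'E'
from h import *
s=snap("wrist","w4");print(s['tool_pos'],s['tcp_rot'],s['finger_gap'],s['ft_force'],s['wrist_torque'])
E
```

```text
time: 4.85
tool_pos: [477.3, -60.6, 26.6]
tcp_rot: [180.0, -0.0, 49.4]
ft_force: [-1.2, 0.7, 4.9]
finger_gap: 27.1
[477.31248574 -60.61865603  26.56691637] [ 1.79986424e+02 -1.07019029e-02  4.94327782e+01] 27.054837959996625 [-1.2194648   0.71549028  4.89983643] [0.18708493 0.36410747 0.02225158]
```

View pics/w4.png

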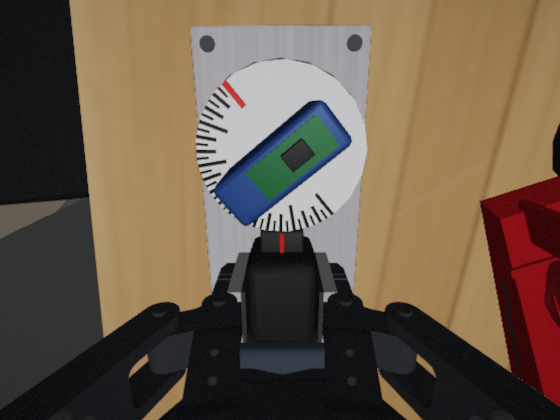

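```bash
python3 - <<'E'
from h import *
crop("w4","w4b",10,250,180,390,2.5)
E
```

```text
(no output)
```

View pics/w4b.png

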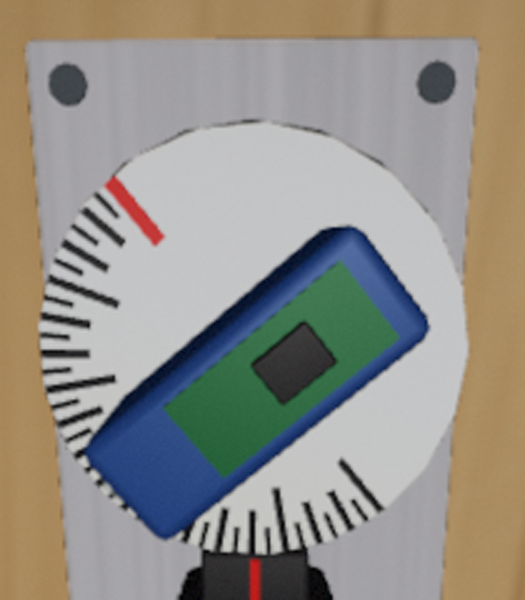

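```bash
python3 - <<'E'
from cal import *
np.set_printoptions(suppress=True,precision=2)
v=o.x;q=v[6:12]
uv=full([(26,39),(478,40)],10,180,2.5); C4=np.load("pics/w4.npz")['C'];T4=C4@np.linalg.inv(M)
L=np.array([(78,37,10),(78,-37,10)],float)
g=least_squares(lambda p:(pr(T4,q,W(p,L))-uv).ravel(),v[3:6])
p=g.x;print(p[:2],np.degrees(p[2]),g.fun)
print("tcp in stage frame:",W([0,0,-p[2]],np.array([[*(T4[:2,3]-p[:2]),0]])), "tool yaw - stage yaw",49.43-np.degrees(p[2]))
# target: stage pose = nest; TCP 
th=v[2]; t=W([0,0,0],np.zeros((1,3)))
off=W([0,0,-p[2]],np.array([[*(T4[:2,3]-p[:2]),0]]))[0,:2]
print("target tcp",W(v[:3],np.array([[off[0],37+off[1],0]])),"yaw",np.degrees(th)+49.43-np.degrees(p[2]))
E
```

```text
[497.09 -37.26] 49.427862882629675 [ 0.71 -0.05 -0.71 -0.05]
tcp in stage frame: [[-30.61  -0.17   0.  ]] tool yaw - stage yaw 0.002137117370324404
target tcp [[592.34  91.44   0.  ]] yaw 47.99453805784976
```

```bash
python3 - <<'E'
from h import *
print(tool_delta([592.3,91.4,62],down(48.0)))
E
python3 -m inch '[[[0,0,-0.5],[0,0,0],0],[[0,0,-1.5],[0,0,0],0],[[0,0,-3],[0,0,0],0],[[0,0,-4.5],[0,0,0],0],[[0,0,-5],[0,0,0],0],[[0,0,-5],[0,0,0],0],[[0,0,-5],[0,0,0],0]]' && python3 - <<'E'
from h import *
s=telemetry.sense();print(s['finger_gap'],s['ft_force'],s['wrist_torque'])
print(tool_delta([592.3,91.4,66],down(48.0)))
E
```

```text
(array([19.02903322, -1.15139921, -3.54188734]), array([ 0.00023056, -0.0001387 ,  0.02500669]))
time: 5.6
tool_pos: [476.7, -60.5, 75.7]
tcp_rot: [-180.0, 0.0, 49.4]
ft_force: [-0.2, 0.0, -4.9]
finger_gap: 26.9
26.94316195193381 [-2.30311276e-01  1.29042944e-03 -4.87230696e+00] [-0.04379114  0.06655519  0.01965356]
(array([19.0617383 , -1.0960894 ,  0.96741346]), array([-0.00064771,  0.00042426,  0.02500778]))
```

```bash
python3 -m inch '[[[1,0,0],[0,0,0.003],0],[[3.5,-0.2,0],[0,0,0.005],0],[[6.5,-0.4,0],[0,0,0.01],0],[[10,-0.6,0],[0,0,0.015],0],[[13.5,-0.8,0],[0,0,0.02],0],[[16.5,-0.95,0],[0,0,0.025],0],[[18.3,-1.05,0.3],[0,0,0.025],0],[[19.05,-1.1,0.6],[0,0,0.025],0],[[19.05,-1.1,1],[0,0,0.025],0],[[19.05,-1.1,1],[0,0,0.025],0],[[19.05,-1.1,1],[0,0,0.025],0],[[19.05,-1.1,1],[0,0,0.025],0]]' && python3 - <<'E'
from h import *
s=snap("wrist","w5");print(s['tool_pos'],s['tcp_rot'],s['finger_gap'],np.abs(s['qd']).max())
s=snap("scene","s5");crop("s5","s5b",140,260,220,370,5)
print(tool_delta([592.3,91.4,66],down(48.0)))
E
```

```text
time: 6.8
tool_pos: [592.4, 90.5, 66.4]
tcp_rot: [-180.0, 0.0, 47.9]
ft_force: [0.6, -0.6, -4.2]
finger_gap: 26.7
[592.35887249  90.4674547   66.3546076 ] [-1.79997342e+02  1.23176598e-02  4.79408408e+01] 26.70625615921075 0.34082232397909873
(array([ 0.03046626, -0.07580886,  0.06414891]), array([ 0.00033573, -0.00027427, -0.00084482]))
```

View pics/w5.png

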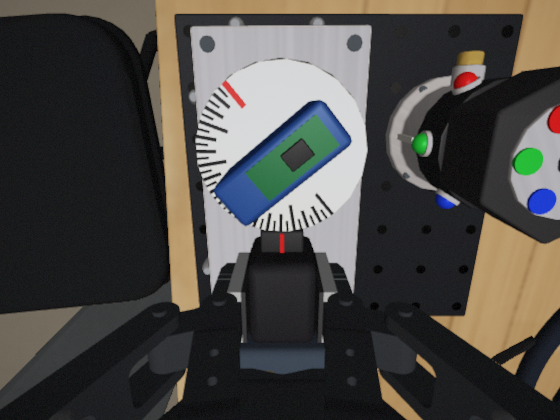

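View pics/s5b.png

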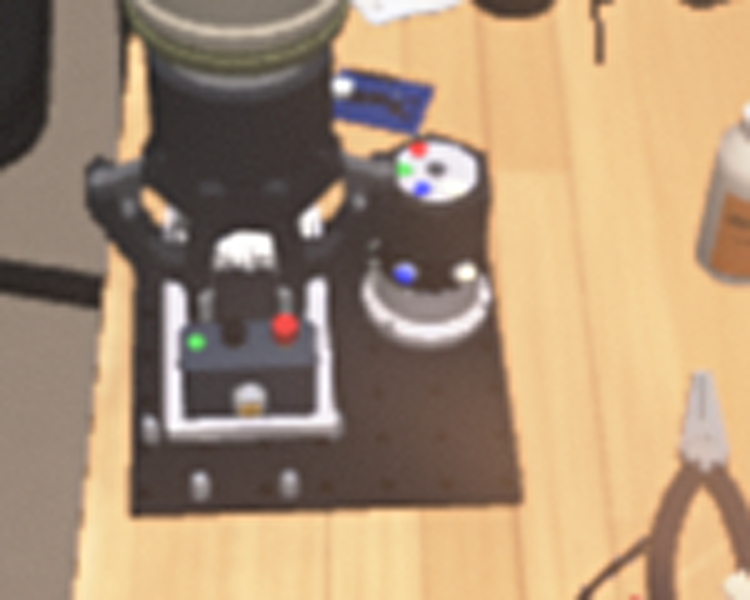

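```bash
python3 - <<'E'
from h import *
crop("w5","w5b",0,150,165,365,4)
crop("w5","w5c",0,330,365,565,1.8)
E
```

```text
(no output)
```

View pics/w5b.png

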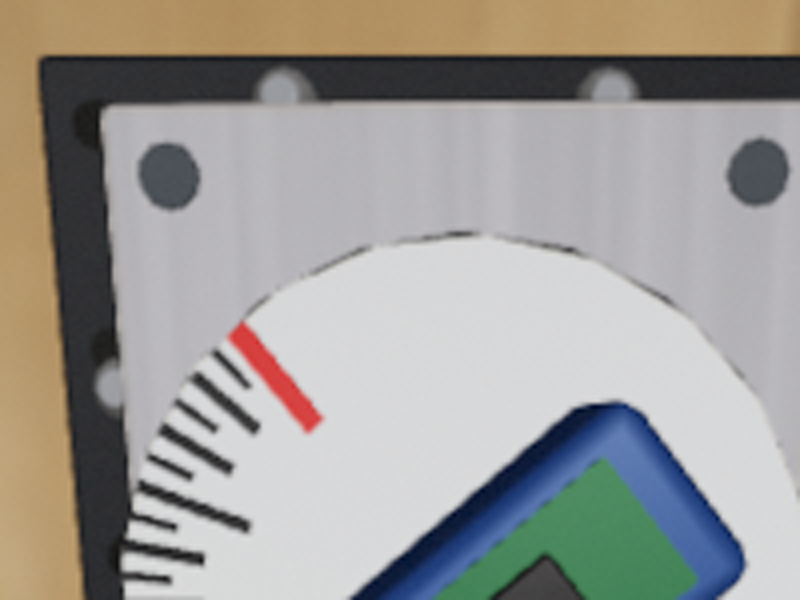

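View pics/w5c.png

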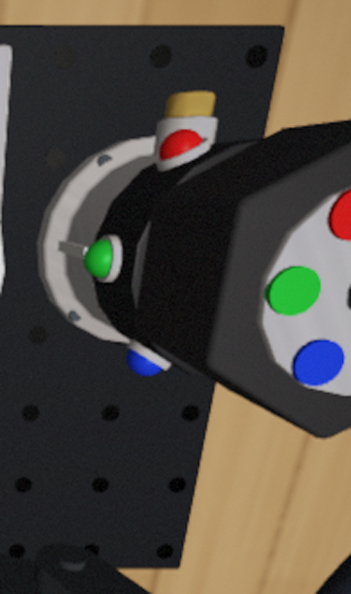

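```bash
python3 - <<'E'
from cal import *
np.set_printoptions(suppress=True,precision=2)
v=o.x;q=v[6:12]
T5=np.load("pics/w5.npz")['C']@np.linalg.inv(M)
uv=np.r_[full([(41,58)],0,165,4),full([(283,26),(181,568)],0,365,1.8)]
g=least_squares(lambda p:(pr(T5,q,W(p,Al[:3]))-uv).ravel(),v[:3])
p=g.x;print("plate",p[:2],np.degrees(p[2]),g.fun)
off=np.array([-30.61,-0.1])
print("target tcp",W(p,np.array([[off[0],37+off[1],0]])))
print("stage now in plate", W([0,0,-p[2]],np.array([[*(T5[:2,3]-p[:2]),0]]))[0,:2]-off-[0,37])
print("pins", [loc.round(1) for loc in [W([0,0,-p[2]],np.c_[unproj('w5',full([(283,85),(609,85),(107,385)],0,165,4),20)[:,:2]-p[:2],[0,0,0]])]])
print(g.fun, pr(T5,q,W(p,np.array([[83.5,57,20],[83.5,17,20],[50,79.5,20]])))-full([(283,85),(609,85),(107,385)],0,165,4))
print(tool_delta(W(p,np.array([[off[0],37+off[1],66]]))[0],down(np.degrees(p[2]))))
E
```

```text
plate [639.88  89.35] 48.084305074546485 [ 1.82  0.71 -0.86  0.42 -1.3  -2.77]
target tcp [[591.97  91.22   0.  ]]
stage now in plate [-0.3  -0.79]
pins [array([[84.9, 58.8,  0. ],
       [84.8, 19.6,  0. ],
       [50.7, 82.9,  0. ]])]
[ 1.82  0.71 -0.86  0.42 -1.3  -2.77] [[2.57 4.89]
 [2.14 4.83]
 [6.23 1.51]]
(array([-0.  , -0.09,  0.06]), array([ 0., -0., -0.]))
```

```bash
cat > cal2.py <<'E'
from cal import *
np.set_printoptions(suppress=True,precision=2)
T4=np.load("pics/w4.npz")['C']@np.linalg.inv(M);T5=np.load("pics/w5.npz")['C']@np.linalg.inv(M)
def pr2(T,q,P):
    D=np.eye(4);D[:3,:3]=R.from_rotvec(q[3:6]).as_matrix();D[:3,3]=q[:3]
    C=T@M@D; p=(P-C[:3,3])@C[:3,:3]; k=1+q[6]; return np.c_[k*K[0]*p[:,0]/p[:,2]+K[2],k*K[1]*p[:,1]/p[:,2]+K[3]]
S4=full([(26,39),(478,40)],10,180,2.5)
S5=np.r_[full([(102,105)],0,165,4)]
P5=np.r_[full([(41,58)],0,165,4),full([(283,26),(181,568)],0,365,1.8)]
def hand(T,h,zoff):
    L=Sl[:2].copy(); L[:,2]=10; 
    X=np.c_[L[:,0]-h[0],-(L[:,1]-h[1]),-(L[:,2]-26.6-zoff*0)]  # tool coords: x=stage x, y=-stage y, z down
    return X@T[:3,:3].T+T[:3,3]
def fun2(v):
    pl,st,h,pm,q=v[:3],v[3:6],v[6:8],v[8:10],v[10:17]
    B2=Bl.copy(); B2[:2,1]=37+np.array([1,-1])*pm[0]; B2[2:,0]=np.array([1,1,-1,-1])*pm[1]
    e=[pr2(T1,q,W(pl,Al))-A,(pr2(T1,q,W(pl,B2))-B)*.7,pr2(T1,q,W(pl,Hl))-H,pr2(T2,q,W(st,Sl))-S,
       pr2(T4,q,hand(T4,h,0))-S4,(pr2(T5,q,hand(T5,h,0))-S4e)[:1],pr2(T5,q,W(pl,Al[:3]))-P5]
    return np.r_[np.concatenate([x.ravel() for x in e])/.4,q[:3]/1.5,q[3:6]/np.radians(.4),q[6]/.01,(h[1])/.5]
S4e=np.r_[S5,S5]
x0=np.r_[o.x[:6],-30.6,0,20,49.5,o.x[6:12],0]
o2=least_squares(fun2,x0)
if __name__=="__main__":
    v=o2.x
    print("plate",v[:2],np.degrees(v[2]),"stage0",v[3:5],np.degrees(v[5]),"hand",v[6:8],"pins",v[8:10],"cam",v[10:13],np.degrees(v[13:16]),v[16])
    print((o2.fun[:-8]*.4).reshape(-1,2)); J=np.linalg.inv(o2.jac.T@o2.jac); print(np.sqrt(np.diag(J))[:8])
    p=v[:3];tg=W(p,np.array([[v[6],37+v[7],66]]))[0];print("target",tg,tool_delta(tg,down(np.degrees(p[2]))))
    print("pins5",pr2(T5,v[10:17],W(p,np.array([[83.5,57,20],[83.5,17,20],[50,79.5,20]])))*4-[165*4,0])
E
python3 cal2.py
```

```text
plate [639.35  89.73] 48.13042975369104 stage0 [495.64 -37.29] 49.63839375065425 hand [-30.13  -0.12] pins [19.85 49.38] cam [ 0.97  0.72 -2.26] [-0.08  0.08 -0.08] -0.0017274812608950093
[[-0.14 -0.62]
 [ 0.99 -0.45]
 [ 0.07  0.09]
 [ 0.1   0.48]
 [ 0.    0.24]
 [ 0.    0.32]
 [-0.17  0.71]
 [ 0.33  0.86]
 [-0.37  0.78]
 [ 0.34  1.12]
 [-0.65 -0.05]
 [-0.25 -0.29]
 [ 0.1   0.06]
 [ 0.18  0.33]
 [-0.03  0.16]
 [ 0.11  0.27]
 [-0.05 -0.41]
 [ 0.07  0.05]
 [ 0.62 -0.36]
 [-1.11 -1.12]]
[1.12 1.2  0.   1.12 1.27 0.   1.52 0.47]
target [591.78  91.91  66.  ] (array([ 0.03, -0.15,  0.06]), array([ 0., -0., -0.]))
pins5 [[285.17 100.56]
 [611.94 100.26]
 [123.18 389.05]]
```

```bash
python3 -m inch '[[[0.06,-0.15,0.5],[0,0,-0.003],0],[[0.06,-0.15,1],[0,0,-0.003],0],[[0.06,-0.15,1.5],[0,0,-0.003],0],[[0.06,-0.15,1.6],[0,0,-0.003],0],[[0.06,-0.15,1.6],[0,0,-0.003],0],[[0.06,-0.15,1.6],[0,0,-0.003],0]]' && python3 - <<'E'
from h import *
s=snap("wrist","w6");print(s['tool_pos'],s['tcp_rot'],s['ft_force'],np.abs(s['qd']).max())
crop("w6","w6b",0,150,165,365,4);crop("w6","w6c",0,330,365,565,1.8)
from cal2 import *
v=o2.x
T6=np.load("pics/w6.npz")['C']@np.linalg.inv(M)
p=v[:3];tg=W(p,np.array([[v[6],37+v[7],50]]))[0];print("target",tg,tool_delta(tg,down(np.degrees(p[2])),s))
print("pins",pr2(T6,v[10:17],W(p,np.array([[83.5,57,20],[83.5,17,20],[50,79.5,20]])))*4-[165*4,0])
print("plate",pr2(T6,v[10:17],W(p,Al[:3])))
E
```

```text
time: 7.5
tool_pos: [592.0, 92.8, 50.3]
tcp_rot: [180.0, -0.0, 48.2]
ft_force: [0.3, 0.1, -4.5]
finger_gap: 27.3
[592.0010027   92.75259411  50.32289792] [ 1.79999609e+02 -7.08031912e-04  4.81762293e+01] [ 0.26803668  0.14794493 -4.48157021] 0.2575988074072311
target [591.77  91.91  50.  ] (array([-0.08,  0.04,  0.03]), array([ 0., -0.,  0.]))
pins [[287.01  82.24]
 [646.94  83.58]
 [108.25 398.54]]
plate [[169.55   8.5 ]
 [550.17   9.94]
 [479.39 332.29]]
```

View pics/w6b.png

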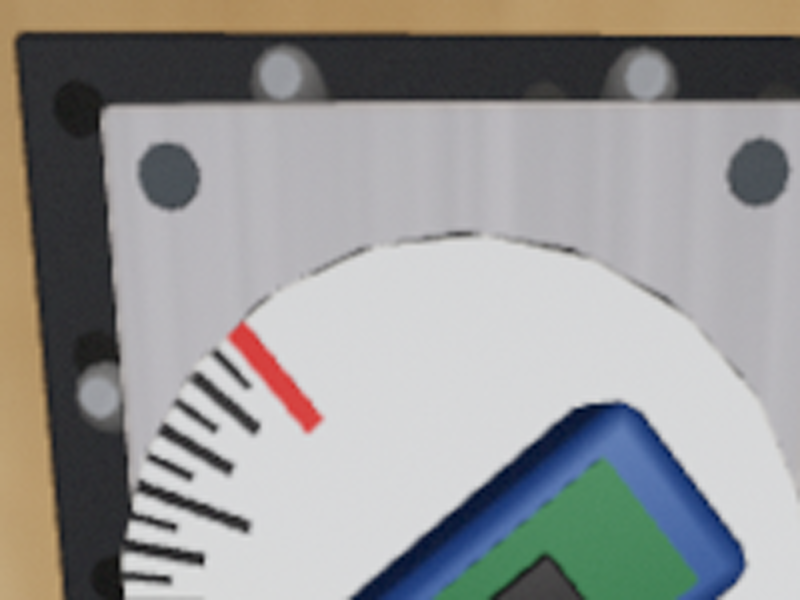

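View pics/w6.png

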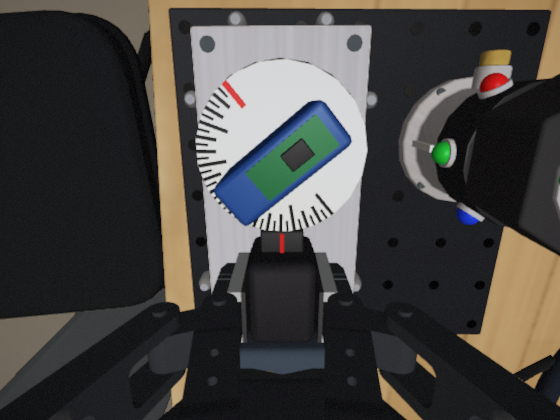

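```bash
python3 - <<'E'
from h import *
im=cv2.imread("pics/w6.png")
a=im[80:120,180:205];b=im[80:120,355:380];c=im[265:300,195:220];d=im[265:300,345:370]
f=lambda x:cv2.resize(x,(400,300) if False else None,fx=12,fy=8,interpolation=cv2.INTER_CUBIC)
top=np.hstack([f(a),f(b)]);bot=np.hstack([f(c),f(d)]);cv2.imwrite("pics/w6d.png",np.vstack([top,bot]));print(top.shape)
E
```

```text
(320, 600, 3)
```

View pics/w6d.png

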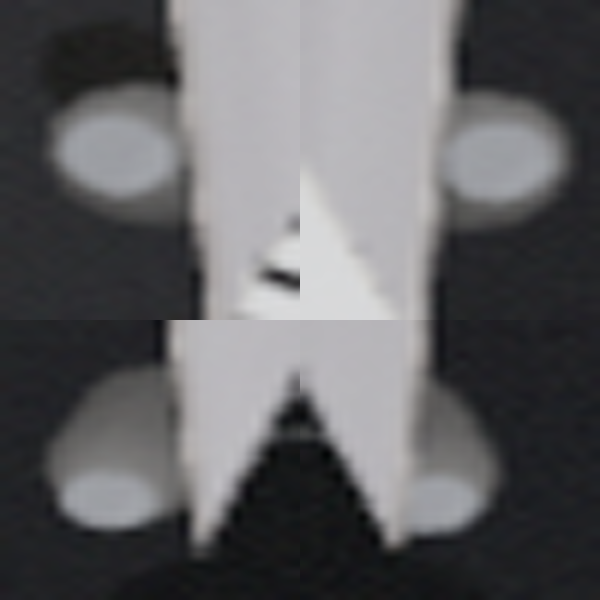

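```bash
python3 -m inch '[[[0,-0.07,0.1],[0,0,0.009],0],[[0,-0.07,0.3],[0,0,0.009],0],[[0,-0.07,0.5],[0,0,0.009],0],[[0,-0.07,0.7],[0,0,0.009],0],[[0,-0.07,0.7],[0,0,0.009],0],[[0,-0.07,0.7],[0,0,0.009],0]]' && python3 - <<'E'
from h import *
s=snap("wrist","w7");print(s['tool_pos'],s['tcp_rot'],s['ft_force'],s['wrist_torque'])
im=cv2.imread("pics/w7.png")
a=im[80:120,178:203];b=im[80:120,357:382];c=im[265:300,192:217];d=im[265:300,350:375]
f=lambda x:cv2.resize(x,None,fx=12,fy=8,interpolation=cv2.INTER_CUBIC)
top=np.hstack([f(a),f(b)]);bot=np.hstack([f(c),f(d)]);e=cv2.resize(im[0:40,180:380],None,fx=3,fy=5,interpolation=cv2.INTER_CUBIC);cv2.imwrite("pics/w7d.png",np.vstack([top,bot[:200],e[:100*2]]))
E
```

```text
time: 8.15
tool_pos: [591.3, 93.2, 43.2]
tcp_rot: [-180.0, 0.0, 47.7]
ft_force: [0.7, -0.4, -4.9]
finger_gap: 27.3
[591.32821857  93.17919657  43.15128401] [-1.79988584e+02  1.04880888e-02  4.76572466e+01] [ 0.73476217 -0.37050987 -4.87053237] [-0.02519187  0.08144009  0.01699567]
```

View pics/w7d.png

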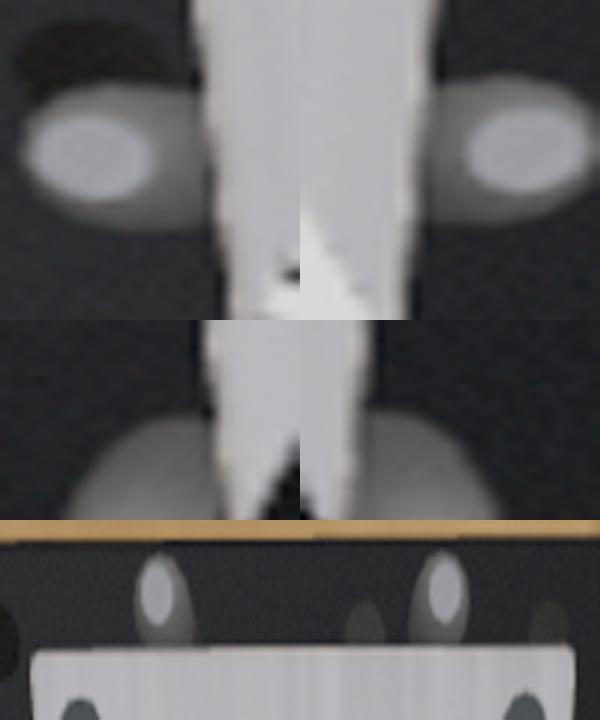

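View pics/w7.png

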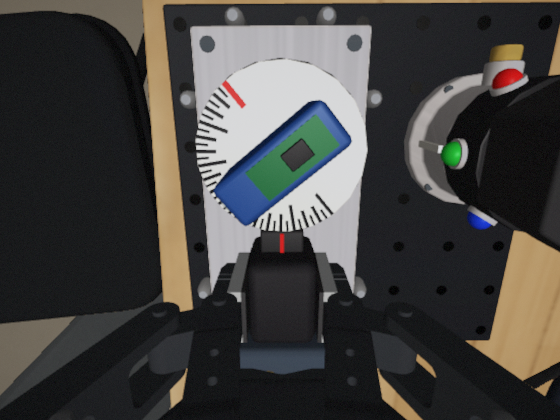

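```bash
python3 - <<'E'
from h import *
s=telemetry.sense()
T=T_tool(s)
for nm,uv,z in (("edgeL",(193,25.8),43.15-26.6+10),("edgeR",(370,25.4),26.55),("pinL",(232.3,15),20),("pinR",(328,15),20),("side L",(185.5,99.2),20),("side R",(375.9,98.7),20)):
    P=unproj("w7",[uv],z)[0]; print(nm,(T[:3,:3].T@(P-T[:3,3])).round(1))
E
```

```text
edgeL [107.6 -36.5  16.8]
edgeR [107.8  34.7  16.8]
pinL [113.  -21.4  23.3]
pinR [113.   18.4  23.3]
side L [ 79.6 -43.8  23.3]
side R [79.9 41.2 23.3]
```

```bash
python3 -m inch '[[[0,0,0.2],[0,0,0],0],[[0,0,0.4],[0,0,0],0],[[0,0,0.6],[0,0,0],0],[[0,0,0.75],[0,0,0],0],[[0,0,0.8],[0,0,0],0],[[0,0,0.8],[0,0,0],0],[[0,0,0.8],[0,0,0],0]]'; python3 - <<'E'
from h import *
s=telemetry.sense();print(s['tool_pos'],s['ft_force'],s['wrist_torque'])
E
```

```text
time: 8.9
tool_pos: [591.5, 93.2, 35.3]
tcp_rot: [180.0, -0.0, 47.7]
ft_force: [-0.3, -0.2, -5.2]
finger_gap: 27.5
[591.48362268  93.17776001  35.34894833] [-0.27123528 -0.20467205 -5.17236183] [-0.02393417 -0.0025943   0.01483903]
```

```bash
python3 -m inch '[[[0,0,0.05],[0,0,0],0],[[0,0,0.1],[0,0,0],0],[[0,0,0.1],[0,0,0],0],[[0,0,0.1],[0,0,0],0]]'; python3 - <<'E'
from h import *
s=telemetry.sense();print(s['tool_pos'],s['ft_force'],s['wrist_torque'])
E
```

```text
time: 9.3
tool_pos: [591.6, 93.2, 34.6]
tcp_rot: [180.0, -0.0, 47.7]
ft_force: [-0.9, -0.0, -0.5]
finger_gap: 27.0
[591.6194083   93.16601939  34.63304522] [-0.87537715 -0.03166451 -0.51668673] [-2.29566392e-04  2.80645461e-01  3.24717160e-02]
```

```bash
python3 -m inch '[[[0,0,0],[0,0,0],0.3],[[0,0,0],[0,0,0],0.6],[[0,0,0],[0,0,0],0.7],[[0,0,0],[0,0,0],0.7],[[0,0,0],[0,0,0],0.7],[[0,0,-0.5],[0,0,0],0.7],[[0,0,-2],[0,0,0],0.7],[[0,0,-4.5],[0,0,0],0.7],[[0,0,-8],[0,0,0],0.7],[[0,0,-11],[0,0,0],0.7],[[0,0,-12],[0,0,0],0.7],[[0,0,-12],[0,0,0],0.7],[[0,0,-12],[0,0,0],0.7]]'; python3 - <<'E'
from h import *
s=snap("wrist","w8");print(s['tool_pos'],s['tcp_rot'])
s=snap("scene","s8");crop("s8","s8b",140,260,220,370,5)
crop("w8","w8b",0,270,170,370,3)
E
```

```text
time: 10.6
tool_pos: [591.0, 93.2, 153.7]
tcp_rot: [-180.0, 0.0, 47.7]
ft_force: [-0.2, -0.6, -0.3]
finger_gap: 59.9
[591.00163121  93.15311652 153.67124088] [-1.79971584e+02  2.87273288e-02  4.76580992e+01]
```

View pics/w8b.png

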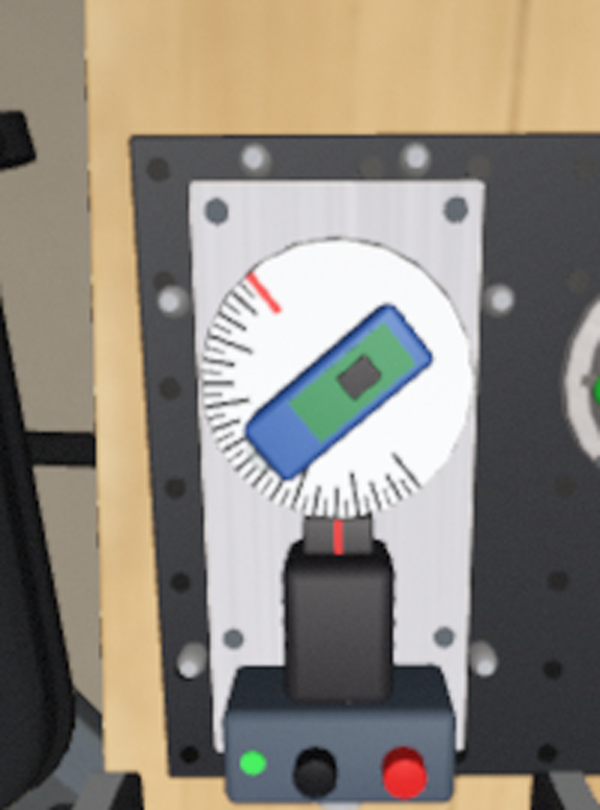

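View pics/s8b.png

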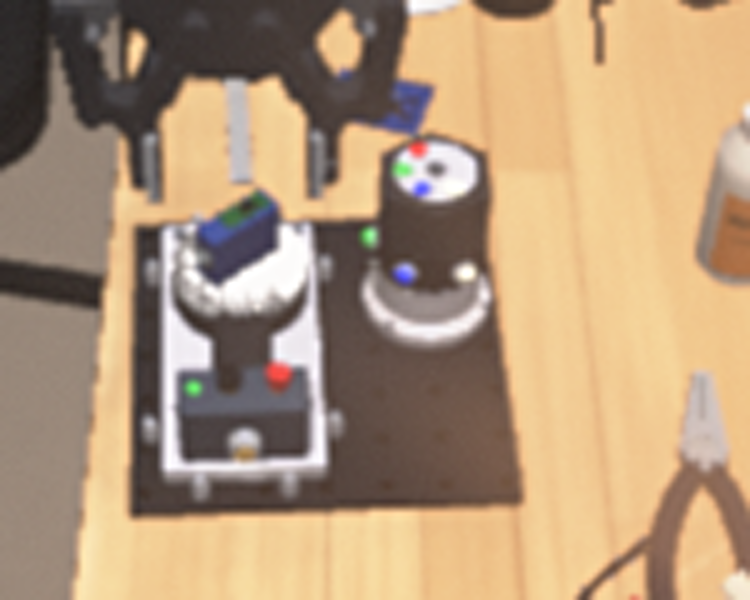

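```bash
python3 - <<'E'
from cal2 import *
v=o2.x;q=v[10:17];T8=np.load("pics/w8.npz")['C']@np.linalg.inv(M)
def un(T,uv,z):
    out=[]
    for a in np.atleast_2d(uv):
        g=least_squares(lambda p:(pr2(T,q,np.array([[p[0],p[1],z]]))-a).ravel(),[600,100]); out.append(g.x)
    return np.array(out)
f=lambda p: full(p,0,170,3)
print("disc",un(T8,f([(338,379)]),40),"holder",un(T8,f([(340,394)]),72))
e=un(T8,f([(269.5,456),(410,331.5),(250,430),(388,305),(292,481),(432,358)]),72)
for i in (0,2,4):
    d=e[i+1]-e[i];print("dir",np.degrees(np.arctan2(d[1],d[0])),np.hypot(*d))
c=un(T8,f([(338,379)]),40)[0]
for nm,p in (("zero",(264,292)),("180",(405,470)),("index",(338,522)),("idx2",(338,550)),("150",(350,490))):
    d=un(T8,f([p]),40)[0]-c; print(nm,np.degrees(np.arctan2(d[1],d[0])),np.hypot(*d))
cc=np.radians(47.9);print("dial from seat",591.6+60.1*np.cos(cc),93.2+60.1*np.sin(cc), "from plate", W(v[:3],np.array([[30,37,0.]])))
E
```

```text
disc [[633.22 138.14]] holder [[632.83 137.17]]
dir -1.2740507420709684 39.72990741498197
dir -1.0296988523754291 39.07876652104981
dir -1.130378010624152 39.74776261652619
zero 88.9433470071534 26.80312673836717
180 -95.09880488765687 27.9140377999061
index -132.18387984295788 35.54472283497662
idx2 -132.1838798429588 42.87787206308563
150 -125.84864868262055 27.488276052751267
dial from seat 631.8926397994238 137.79274804263454 from plate [[631.82 136.76   0.  ]]
```

```bash
python3 - <<'E'
from h import *
crop("w8","w8c",145,190,240,320,9)
E
```

```text
(no output)
```

View pics/w8c.png

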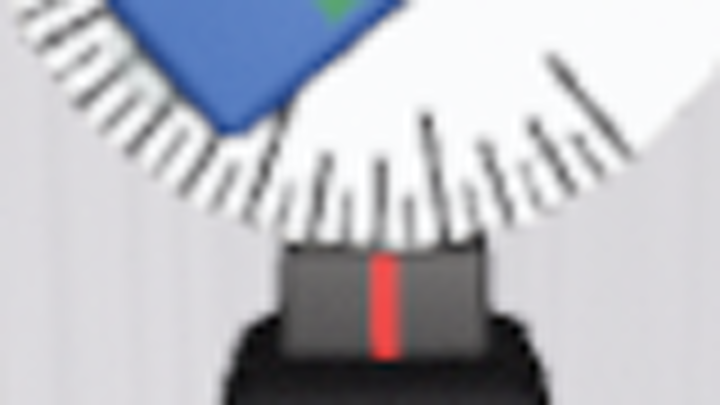

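```bash
python3 - <<'E'
from h import *
print(tool_delta([632.5,137.5,110],down(-1.1)),tool_delta([632.5,137.5,57],down(-1.1))[0])
E
```

```text
(array([6.14082373, 0.14611553, 4.21140178]), array([-0.00110048,  0.00310857,  0.85101176])) [6.15304567 0.1578665  9.51137466]
```

```bash
python3 -m inch '[[[6.15,0.15,1],[0,0,0.851],0.6],[[6.15,0.15,2],[0,0,0.851],0.6],[[6.15,0.15,3],[0,0,0.851],0.6],[[6.15,0.15,4.2],[0,0,0.851],0.6],[[6.15,0.15,4.2],[0,0,0.851],0.6],[[6.15,0.15,4.2],[0,0,0.851],0.6],[[6.15,0.15,4.2],[0,0,0.851],0.6],[[6.15,0.15,4.2],[0,0,0.851],0.6],[[6.15,0.15,4.2],[0,0,0.851],0.6]]'; python3 - <<'E'
from h import *
s=snap("wrist","w9");print(s['tool_pos'],s['tcp_rot'])
print(tool_delta([632.5,137.5,57],down(-1.1)))
E
```

```text
time: 11.6
tool_pos: [633.6, 137.6, 111.7]
tcp_rot: [180.0, 0.1, -1.0]
ft_force: [-0.6, -0.0, -0.1]
finger_gap: 51.4
[633.59590342 137.55326048 111.65333979] [ 1.79989578e+02  5.54214169e-02 -9.60864418e-01]
(array([-0.12020635,  0.00952398,  5.49209484]), array([0.00010566, 0.00055792, 0.00190238]))
```

View pics/w9.png

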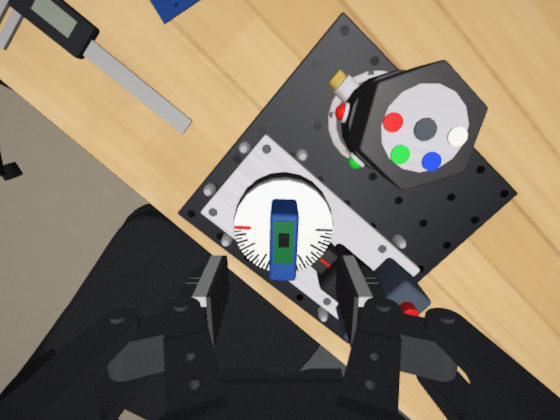

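```bash
python3 -m inch '[[[-0.1,0,1],[0,0,0.002],0.45],[[-0.1,0,2.5],[0,0,0.002],0.45],[[-0.1,0,4],[0,0,0.002],0.45],[[-0.1,0,5],[0,0,0.002],0.45],[[-0.1,0,5.4],[0,0,0.002],0.45],[[-0.1,0,5.4],[0,0,0.002],0.45],[[-0.1,0,5.4],[0,0,0.002],0.45]]'; python3 - <<'E'
from h import *
s=snap("wrist","w10");print(s['tool_pos'],s['tcp_rot'],s['ft_force'])
E
```

```text
time: 12.35
tool_pos: [633.3, 137.7, 58.6]
tcp_rot: [-180.0, -0.0, -1.2]
ft_force: [1.5, -0.5, 0.9]
finger_gap: 38.8
[633.25617837 137.70722055  58.60329344] [-1.79995464e+02 -2.54925301e-02 -1.21227546e+00] [ 1.5241739  -0.52376428  0.85481729]
```

View pics/w10.png

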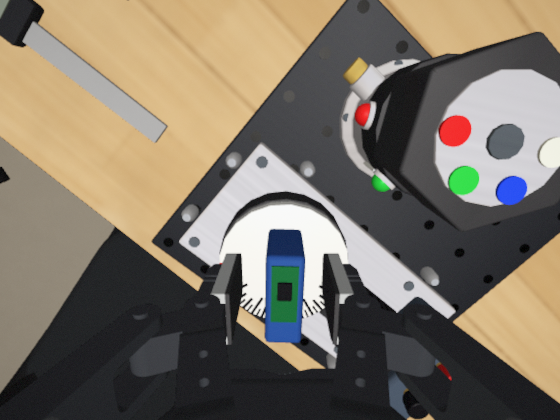

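```bash
python3 -m inch '[[[0,0,0],[0,0,0],0.3],[[0,0,0],[0,0,0],0.15],[[0,0,0],[0,0,0],0],[[0,0,0],[0,0,0],0],[[0,0,0],[0,0,0],0]]' 25; python3 - <<'E'
from h import *
s=telemetry.sense();print(s['tool_pos'],s['tcp_rot'],s['ft_force'],s['wrist_torque'])
E
python3 -m inch '[[[0,0,0],[0,0,-0.05],0],[[0,0,0],[0,0,-0.15],0],[[0,0,0],[0,0,-0.25],0],[[0,0,0],[0,0,-0.35],0],[[0,0,0],[0,0,-0.45],0],[[0,0,0],[0,0,-0.55],0],[[0,0,0],[0,0,-0.65],0],[[0,0,0],[0,0,-0.75],0],[[0,0,0],[0,0,-0.75],0]]'
python3 - <<'E'
from h import *
s=snap("wrist","w11");print(s['tool_pos'],s['tcp_rot'],s['ft_force'],s['wrist_torque'])
E
```

```text
time: 12.9
tool_pos: [633.5, 137.6, 59.2]
tcp_rot: [-180.0, -0.1, -1.2]
ft_force: [-0.2, -1.1, 6.3]
finger_gap: 15.2
[633.54197398 137.58349602  59.20786189] [-1.79997352e+02 -7.59155122e-02 -1.21837343e+00] [-0.15607214 -1.12390088  6.30837353] [-0.21952305  0.17168714  0.05026277]
time: 13.8
tool_pos: [632.9, 139.4, 59.2]
tcp_rot: [-179.9, -0.1, 42.0]
ft_force: [-3.6, 6.1, 7.5]
finger_gap: 15.3
[632.92935142 139.38738151  59.24810086] [-1.79912659e+02 -1.04170283e-01  4.19979646e+01] [-3.62470912  6.14968868  7.45919735] [0.96426576 0.67346645 0.02667154]
```

View pics/w11.png

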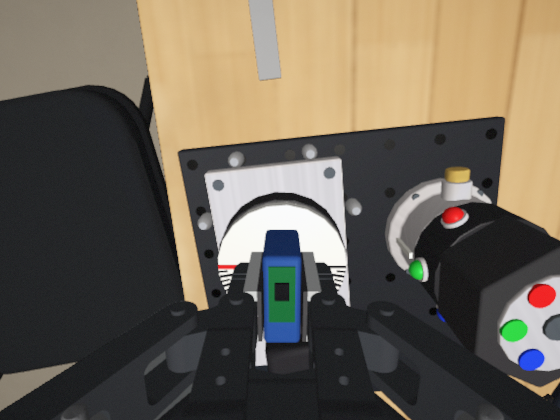

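```bash
python3 -m inch '[[[0,0,0],[0,0,0],0],[[0,0,0],[0,0,0],0]]'; python3 - <<'E'
from h import *
s=telemetry.sense();print(s['tool_pos'],s['tcp_rot'],s['ft_force'],s['wrist_torque'],s['finger_gap'])
E
```

```text
time: 14.05
tool_pos: [632.9, 139.4, 59.2]
tcp_rot: [-179.9, -0.1, 41.8]
ft_force: [-4.4, 5.4, 6.3]
finger_gap: 15.4
[632.8908108  139.35541089  59.20916256] [-1.79913680e+02 -9.58165512e-02  4.17970871e+01] [-4.42573549  5.35323563  6.27210281] [0.9437875  0.67327598 0.04079458] 15.390510339936874
```

```bash
python3 -m inch '[[[0.06,-0.15,-0.05],[0,0,-0.05],0],[[0.06,-0.19,-0.1],[0,0,-0.15],0],[[0.05,-0.22,-0.1],[0,0,-0.25],0],[[0.05,-0.25,-0.1],[0,0,-0.35],0],[[0.04,-0.27,-0.1],[0,0,-0.45],0],[[0.03,-0.3,-0.1],[0,0,-0.55],0],[[0.02,-0.32,-0.1],[0,0,-0.65],0],[[0,-0.34,-0.1],[0,0,-0.75],0],[[-0.02,-0.36,-0.1],[0,0,-0.85],0],[[-0.04,-0.37,-0.1],[0,0,-0.95],0],[[-0.05,-0.38,-0.1],[0,0,-1.01],0],[[-0.05,-0.38,-0.1],[0,0,-1.01],0],[[-0.05,-0.38,-0.1],[0,0,-1.01],0]]'
python3 - <<'E'
from h import *
s=snap("wrist","w12");print(s['tool_pos'],s['tcp_rot'],s['ft_force'],s['wrist_torque'])
crop("w12","w12b",150,350,150,400,3)
E
```

```text
time: 15.35
tool_pos: [630.0, 140.5, 59.3]
tcp_rot: [-180.0, -0.0, 99.5]
ft_force: [-0.2, 3.3, 2.2]
finger_gap: 15.7
[629.9582124  140.53972568  59.27358759] [-1.79999806e+02 -2.94550843e-02  9.95263285e+01] [-0.18577399  3.26634199  2.21180925] [0.42530106 0.07309517 0.03836355]
```

View pics/w12b.png

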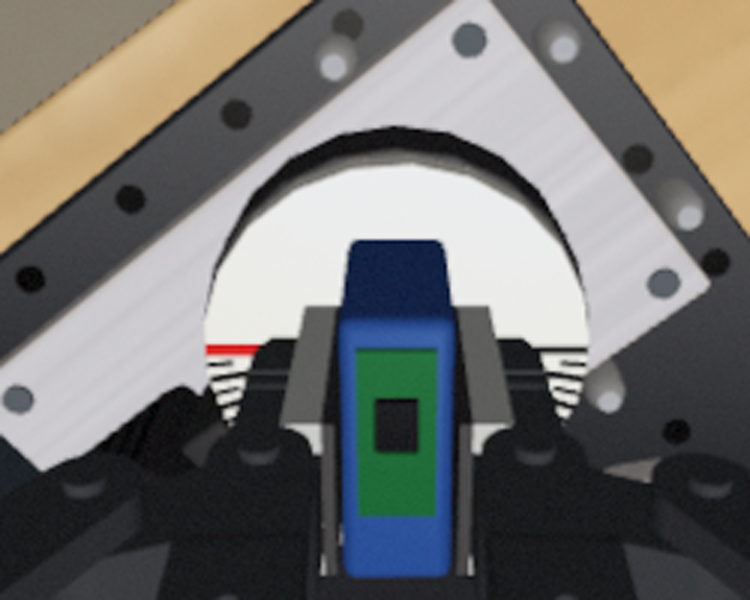

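```bash
python3 -m inch '[[[0,0,0],[0,0,0],0.15],[[0,0,0],[0,0,0],0.35],[[0,0,0],[0,0,0],0.4],[[0,0,0],[0,0,0],0.4],[[0,0,-0.5],[0,0,0],0.4],[[0,0,-2],[0,0,0],0.4],[[0,0,-4],[0,0,0],0.4],[[0,0,-5],[0,0,0],0.4]]'
python3 - <<'E'
from h import *
print(tool_delta([592,94,153.7],down(47.9)))
E
```

```text
time: 16.2
tool_pos: [631.6, 140.3, 112.8]
tcp_rot: [179.8, 0.0, 99.6]
ft_force: [0.3, -0.7, 0.9]
finger_gap: 34.0
(array([-3.90702428, -4.65895063, -4.11108356]), array([ 0.0037007 , -0.00161333,  0.90272385]))
```

```bash
python3 -m inch '[[[-3.9,-4.7,-4.1],[0,0,0.903],0.6],[[-3.9,-4.7,-4.1],[0,0,0.903],0.6],[[-3.9,-4.7,-4.1],[0,0,0.903],0.6],[[-3.9,-4.7,-4.1],[0,0,0.903],0.6],[[-3.9,-4.7,-4.1],[0,0,0.903],0.6],[[-3.9,-4.7,-4.1],[0,0,0.903],0.6],[[-3.9,-4.7,-4.1],[0,0,0.903],0.6],[[-3.9,-4.7,-4.1],[0,0,0.903],0.6],[[-3.9,-4.7,-4.1],[0,0,0.903],0.6],[[-3.9,-4.7,-4.1],[0,0,0.903],0.6]]'
python3 - <<'E'
from h import *
s=snap("wrist","w13");print(s['tool_pos'],s['tcp_rot'])
crop("w13","w13c",145,190,240,320,9)
crop("w13","w13b",0,270,170,500,2)
E
```

```text
time: 17.2
tool_pos: [590.3, 93.8, 150.4]
tcp_rot: [180.0, -0.0, 48.0]
ft_force: [-0.5, -0.7, 0.2]
finger_gap: 51.3
[590.29757419  93.83422708 150.43502221] [ 1.79991938e+02 -6.48599427e-03  4.80120396e+01]
```

View pics/w13c.png

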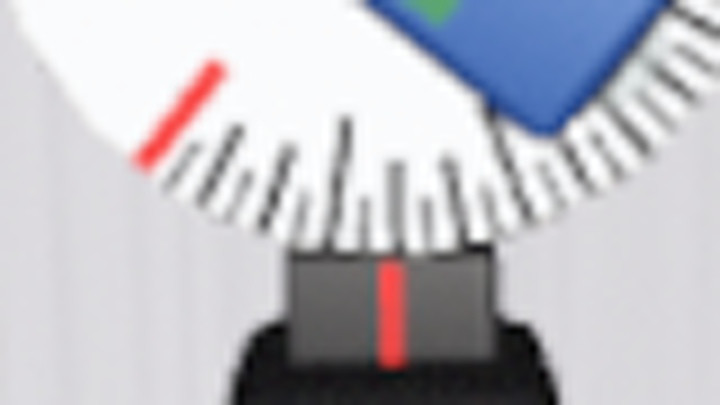

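View pics/w13b.png

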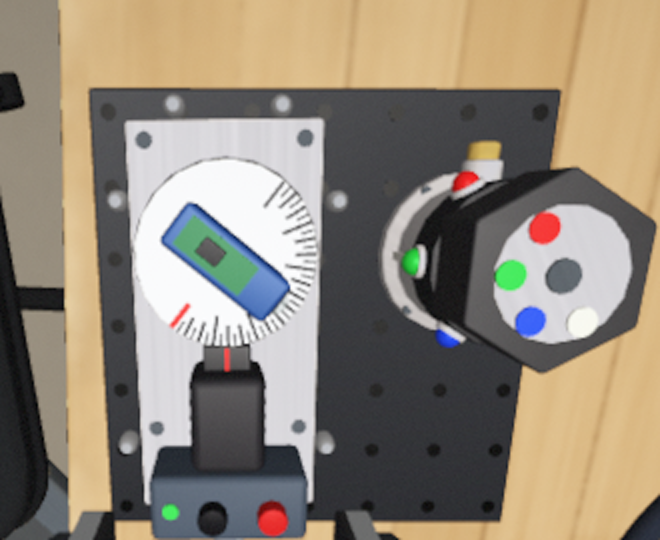

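```bash
python3 - <<'E'
from h import *
print(tool_delta([630.8,138,108],down(99.5)),tool_delta([630.8,138,60],down(99.5))[0])
E
```

```text
(array([5.99701259, 0.05885694, 4.23070442]), array([-4.03382770e-05,  5.85335869e-05, -8.99116377e-01])) [5.99733854 0.05890749 9.0307044 ]
```

```bash
python3 -m inch '[[[6,0.06,2],[0,0,-0.899],0.45],[[6,0.06,4.2],[0,0,-0.899],0.45],[[6,0.06,4.2],[0,0,-0.899],0.45],[[6,0.06,4.2],[0,0,-0.899],0.45],[[6,0.06,4.2],[0,0,-0.899],0.45],[[6,0.06,4.2],[0,0,-0.899],0.45],[[6,0.06,4.2],[0,0,-0.899],0.45],[[6,0.06,4.2],[0,0,-0.899],0.45],[[6,0.06,4.2],[0,0,-0.899],0.45]]'
python3 - <<'E'
from h import *
s=snap("wrist","w14");print(s['tool_pos'],s['tcp_rot'],s['finger_gap'])
crop("w14","w14b",130,330,180,400,3.2)
print(tool_delta([630.8,138,60],down(99.5)))
E
```

```text
time: 18.15
tool_pos: [630.9, 137.9, 108.3]
tcp_rot: [-180.0, 0.0, 99.2]
ft_force: [0.7, -1.0, -0.4]
finger_gap: 38.6
[630.90974225 137.93089359 108.28149375] [-1.79998909e+02  2.66169037e-03  9.92141028e+01] 38.589681800820955
(array([ 0.01049061, -0.01113526,  4.83102474]), array([ 1.66835897e-05,  6.64798592e-06, -4.37654808e-03]))
```

View pics/w14b.png

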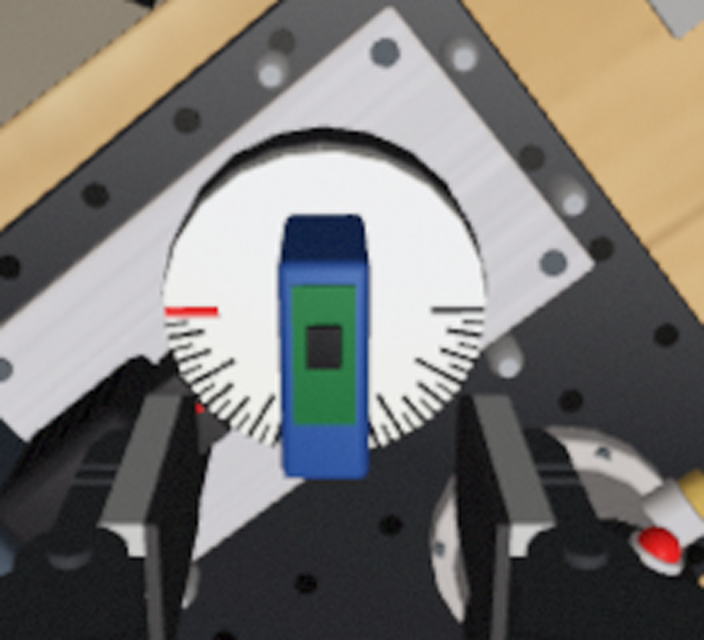

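```bash
python3 -m inch '[[[0,0,1.5],[0,0,-0.004],0.45],[[0,0,3.5],[0,0,-0.004],0.45],[[0,0,4.5],[0,0,-0.004],0.45],[[0,0,4.8],[0,0,-0.004],0.45],[[0,0,4.8],[0,0,-0.004],0.45],[[0,0,4.8],[0,0,-0.004],0.3],[[0,0,4.8],[0,0,-0.004],0.15],[[0,0,4.8],[0,0,-0.004],0],[[0,0,4.8],[0,0,-0.004],0],[[0,0,4.8],[0,0,-0.004],0],[[0,0,4.8],[0,0,-0.004],0]]'
python3 - <<'E'
from h import *
s=telemetry.sense();print(s['tool_pos'],s['tcp_rot'],s['ft_force'],s['wrist_torque'])
E
```

```text
time: 19.3
tool_pos: [631.3, 138.0, 61.5]
tcp_rot: [179.9, 0.0, 99.6]
ft_force: [-3.5, 0.3, 6.1]
finger_gap: 15.4
[631.31264318 137.964829    61.46770822] [1.79944517e+02 5.42970916e-03 9.96234574e+01] [-3.54774654  0.2575773   6.11828282] [-0.13015208  0.65392916  0.02155107]
```

```bash
python3 -m inch '[[[0,-0.03,0],[0,0,0.009],0],[[0,-0.05,0],[0,0,0.018],0],[[0,-0.05,0],[0,0,0.018],0],[[0,-0.05,0],[0,0,0.018],0],[[0,-0.05,0],[0,0,0.018],0.15],[[0,-0.05,0],[0,0,0.018],0.3],[[0,-0.05,0],[0,0,0.018],0.4],[[0,-0.05,0],[0,0,0.018],0.4],[[0,-0.05,-1],[0,0,0.018],0.4],[[0,-0.05,-3],[0,0,0.018],0.4],[[0,-0.05,-5],[0,0,0.018],0.4]]'
python3 - <<'E'
from h import *
print(tool_delta([592,94,153.7],down(47.9)))
E
```

```text
time: 20.4
tool_pos: [630.1, 137.8, 110.9]
tcp_rot: [-179.9, -0.0, 98.6]
ft_force: [-0.2, -0.5, 0.1]
finger_gap: 33.9
(array([-3.76572563, -4.42412896, -4.27282463]), array([-8.83352067e-04,  3.86345248e-04,  8.84753082e-01]))
```

```bash
python3 -m inch '[[[-3.8,-4.4,-4.3],[0,0,0.885],0.8],[[-3.8,-4.4,-4.3],[0,0,0.885],0.8],[[-3.8,-4.4,-4.3],[0,0,0.885],0.8],[[-3.8,-4.4,-4.3],[0,0,0.885],0.8],[[-3.8,-4.4,-4.3],[0,0,0.885],0.8],[[-3.8,-4.4,-4.3],[0,0,0.885],0.8],[[-3.8,-4.4,-4.3],[0,0,0.885],0.8],[[-3.8,-4.4,-4.3],[0,0,0.885],0.8],[[-3.8,-4.4,-4.3],[0,0,0.885],0.8],[[-3.8,-4.4,-4.3],[0,0,0.885],0.8]]'
python3 - <<'E'
from h import *
s=snap("wrist","w15");print(s['tool_pos'],s['tcp_rot'])
crop("w15","w15c",145,190,240,320,9)
crop("w15","w15b",0,270,300,520,2.2)
E
```

```text
time: 21.4
tool_pos: [592.6, 93.8, 153.4]
tcp_rot: [180.0, -0.0, 48.0]
ft_force: [-0.3, 0.3, -0.2]
finger_gap: 68.3
[592.60798129  93.76139504 153.40717903] [ 1.79998740e+02 -3.81486709e-03  4.80014271e+01]
```

View pics/w15c.png

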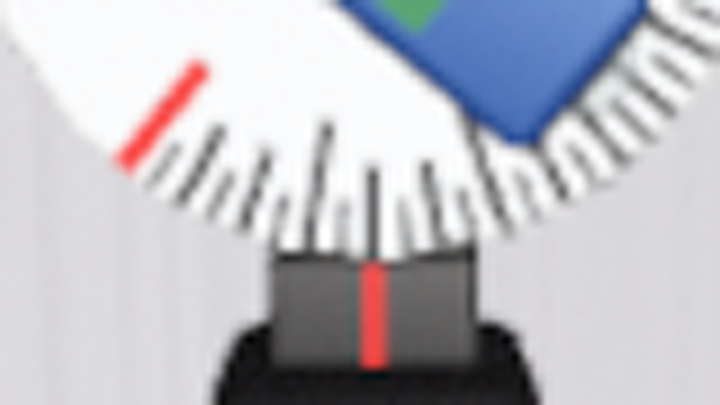

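View pics/w15b.png

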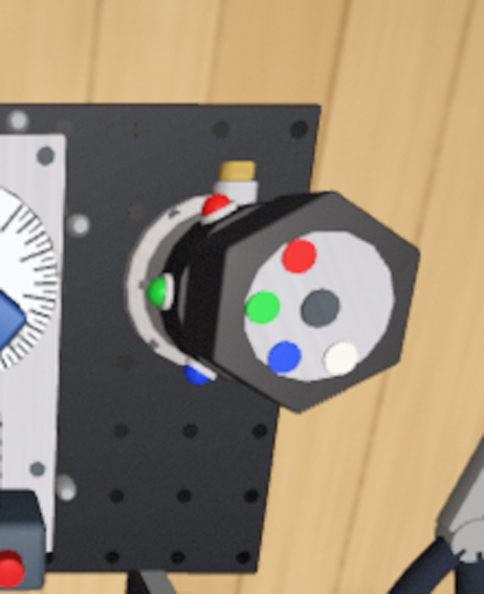

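```bash
python3 - <<'E'
from cal2 import *
v=o2.x;q=v[10:17];T=np.load("pics/w15.npz")['C']@np.linalg.inv(M)
a=full([(320,308)],0,300,2.2)
g=least_squares(lambda p:(pr2(T,q,np.array([[p[0],p[1],98]]))-a).ravel(),[700,76]);print(g.x)
print(tool_delta([700,76,120],down(48.1)))
E
```

```text
[700.91  74.61]
(array([5.87, 9.17, 3.33]), array([ 0., -0., -0.]))
```

```bash
python3 -m inch '[[[2.5,4,0],[0,0,0],1],[[5.9,8,0],[0,0,0],1],[[5.9,9.2,0.5],[0,0,0],1],[[5.9,9.2,2],[0,0,0],1],[[5.9,9.2,3.3],[0,0,0],1],[[5.9,9.2,3.3],[0,0,0],1],[[5.9,9.2,3.3],[0,0,0],1]]'
python3 - <<'E'
from h import *
s=snap("wrist","w16");print(s['tool_pos'],s['tcp_rot'],s['finger_gap'])
print(tool_delta([700,76,82],down(48.1)))
E
```

```text
time: 22.15
tool_pos: [699.0, 76.2, 119.6]
tcp_rot: [-179.9, 0.1, 47.9]
ft_force: [-0.1, 0.5, -0.0]
finger_gap: 85.4
[698.97365832  76.23642501 119.62603883] [-1.79920116e+02  7.11877860e-02  4.79258255e+01] 85.39639686357417
(array([-3.75917919e-03,  3.52114701e-02,  3.87860135e+00]), array([-8.59539493e-06, -9.67104053e-05, -3.03505032e-03]))
```

View pics/w16.png

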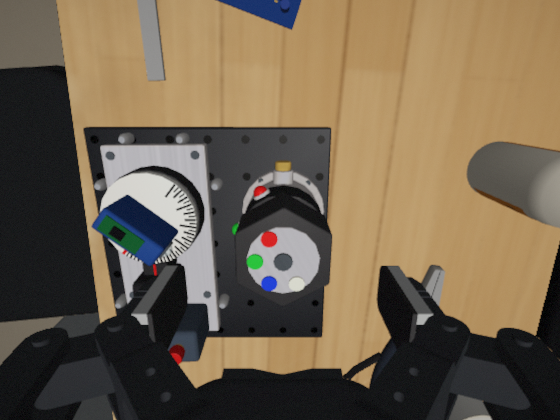

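```bash
python3 -m inch '[[[0,0,1],[0,0,-0.003],1],[[0,0,2.2],[0,0,-0.003],1],[[0,0,3.2],[0,0,-0.003],1],[[0,0,3.8],[0,0,-0.003],0.9],[[0,0,3.8],[0,0,-0.003],0.8],[[0,0,3.8],[0,0,-0.003],0.7],[[0,0,3.8],[0,0,-0.003],0.6],[[0,0,3.8],[0,0,-0.003],0.5],[[0,0,3.8],[0,0,-0.003],0.4],[[0,0,3.8],[0,0,-0.003],0.4],[[0,0,3.8],[0,0,-0.003],0.4]]' 40
python3 - <<'E'
from h import *
s=snap("wrist","w17");print(s['tool_pos'],s['tcp_rot'],s['finger_gap'],s['ft_force'],s['wrist_torque'])
E
```

```text
time: 23.3
tool_pos: [700.0, 76.4, 83.2]
tcp_rot: [-179.9, 0.0, 48.1]
ft_force: [-6.1, 1.8, 3.4]
finger_gap: 49.0
[699.99572916  76.4440796   83.23649678] [-1.79942274e+02  2.59169000e-05  4.80825353e+01] 49.00198621859131 [-6.0819555   1.80713053  3.40340728] [ 0.35867446  0.8869074  -0.02803366]
```

View pics/w17.png

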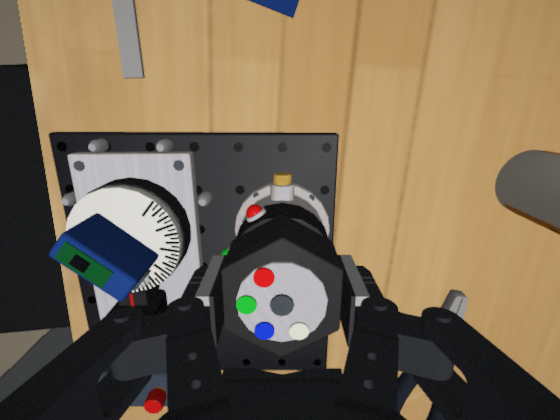

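```bash
python3 -m inch '[[[0,-0.05,0],[0,0,0.05],0.4],[[0,-0.1,0],[0,0,0.15],0.4],[[0,-0.1,0],[0,0,0.25],0.4],[[0,-0.1,0],[0,0,0.35],0.4],[[0,-0.1,0],[0,0,0.45],0.4],[[0,-0.1,0],[0,0,0.55],0.4],[[0,-0.1,0],[0,0,0.65],0.4],[[0,-0.1,0],[0,0,0.75],0.4],[[0,-0.1,0],[0,0,0.85],0.4],[[0,-0.1,0],[0,0,0.95],0.4],[[0,-0.1,0],[0,0,1.05],0.4],[[0,-0.1,0],[0,0,1.05],0.4],[[0,-0.1,0],[0,0,1.05],0.4]]'
python3 - <<'E'
from h import *
s=snap("wrist","w18");print(s['tool_pos'],s['tcp_rot'],s['finger_gap'],s['ft_force'],s['wrist_torque'])
E
```

```text
time: 24.65
tool_pos: [700.5, 74.7, 83.2]
tcp_rot: [179.9, -0.1, -12.2]
ft_force: [-0.0, -6.3, -0.1]
finger_gap: 49.3
[700.47375326  74.71040844  83.20743479] [ 1.79906114e+02 -1.20980867e-01 -1.21640572e+01] 49.30093479788796 [-0.02874637 -6.28936473 -0.05223095] [-0.93856758 -0.07567505  0.04556955]
```

View pics/w18.png

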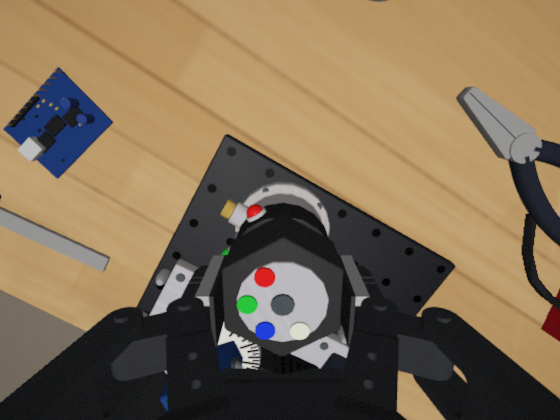

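```bash
python3 -m inch '[[[0,0.1,0],[0,0,0],0.6],[[0,0.1,0],[0,0,0],0.8],[[0,0.1,0],[0,0,0],0.95],[[0,0.1,0],[0,0,0],1],[[0,0.1,0],[0,0,0],1],[[0,0.1,-1],[0,0,0],1],[[0,0.1,-3],[0,0,0],1],[[0,0.1,-6],[0,0,0],1],[[0,0.1,-8],[0,0,0],1]]'
python3 - <<'E'
from h import *
print(tool_delta([592,94,165],down(47.9)))
E
```

```text
time: 25.6
tool_pos: [700.2, 75.6, 165.4]
tcp_rot: [-180.0, -0.1, -12.1]
ft_force: [0.6, 0.2, 0.5]
finger_gap: 85.2
(array([-10.96509892,   0.47064433,   0.0161551 ]), array([ 6.91771637e-04, -2.52053964e-03, -1.04705720e+00]))
```

```bash
python3 -m inch '[[[-11,0.5,0],[0,0,-1.047],1],[[-11,0.5,0],[0,0,-1.047],1],[[-11,0.5,0],[0,0,-1.047],1],[[-11,0.5,0],[0,0,-1.047],1],[[-11,0.5,0],[0,0,-1.047],1],[[-11,0.5,0],[0,0,-1.047],1],[[-11,0.5,0],[0,0,-1.047],1],[[-11,0.5,0],[0,0,-1.047],1],[[-11,0.5,0],[0,0,-1.047],1],[[-11,0.5,0],[0,0,-1.047],1],[[-11,0.5,0],[0,0,-1.047],1]]'
python3 - <<'E'
from h import *
s=snap("wrist","w19");print(s['tool_pos'],s['tcp_rot'])
crop("w19","w19c",145,190,240,320,9)
crop("w19","w19b",0,270,180,520,2.2)
s=snap("scene","s19");crop("s19","s19b",140,260,220,370,5)
E
```

```text
time: 26.7
tool_pos: [590.9, 93.7, 162.4]
tcp_rot: [180.0, -0.0, 47.8]
ft_force: [-0.6, -0.6, -0.4]
finger_gap: 85.6
[590.90306395  93.66881633 162.41594977] [ 1.79995688e+02 -4.60110658e-03  4.77646659e+01]
```

View pics/w19b.png

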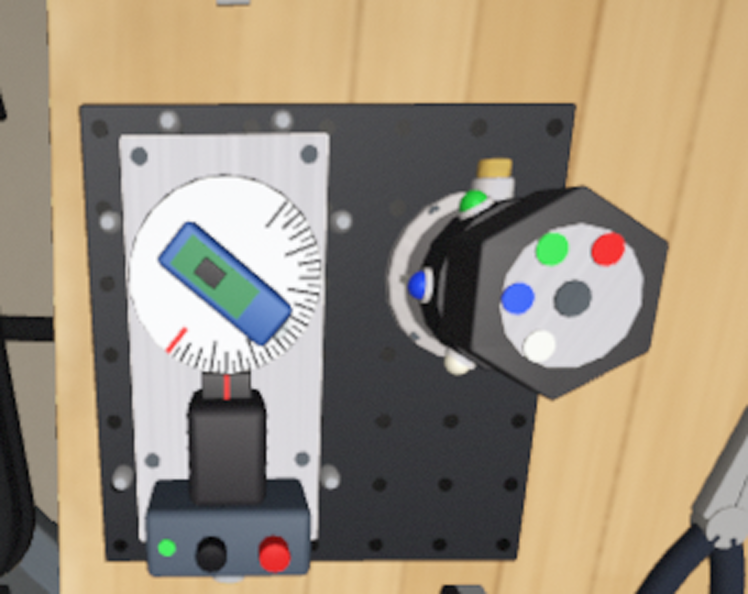

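View pics/w19c.png

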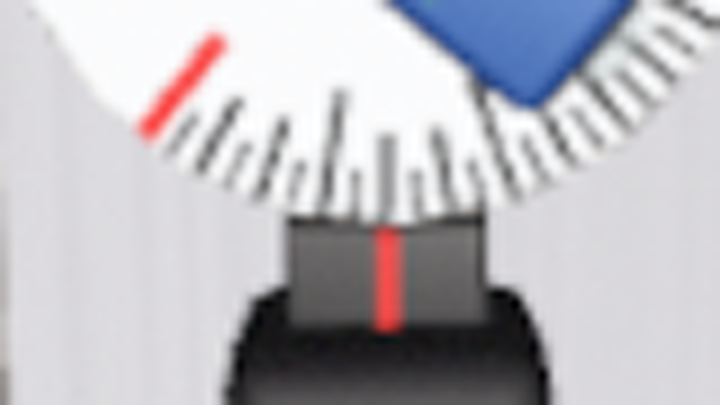

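View pics/s19b.png

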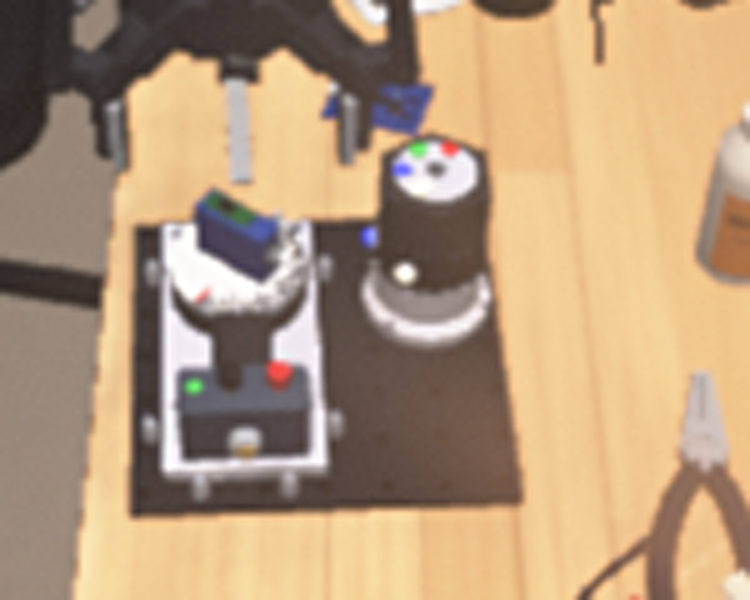

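```bash
python3 -c "
from bench import r
print(r.hand_in())"
```

```text
the job is handed in; nothing more can be done
None
```

I finished the setup and handed it in at about 27 s of the 72 s allowed.

- **Stage:** I lifted it by the black rib and set it between the pins with the dial beside the turret. When it touched down the arm stood 8 mm higher than at pick-up, which is the plate's thickness. The pictures show it flat inside all the pins I could see; the two at the junction-box end were hidden from the wrist camera.
- **Dial:** I turned it by the blue sensor holder. The first turn left it at about 39°, so I gripped the holder again and corrected it. In the last close-up the 40 tick lines up with the red index line.
- **Turret:** I turned it 60° clockwise, one click. The last picture shows the blue LED facing the dial.
- **Pliers:** I never went near them, and they look unmoved in the scene pictures.

**What disagreed:**
- The wrist camera's calibration was off by a millimetre or two. I therefore aligned the stage by eye against the pins, with a 0.5° yaw correction, before lowering it.
- While turning the dial and turret I saw sideways forces of about 6–7 N. They came from gripping slightly off the axis, and I reduced them on the dial by shifting the tool. I saw no visible effect on the stage.

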